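# Tools back in their jars

### The job

Put the pottery tools away: lift the upturned white bowl off the blue jar and set it down gently, still upside down, on the grey ware board. Stand the red-handled glaze brush in the blue jar and the loop tool with the pale wooden handle in the terracotta jar, each with its handle end down on the jar's bottom. Leave the black-handled knife in the rack, and do not disturb the small terracotta pot and the glaze pot with the green lid.

Things in the scene. Friction and masses are not known exactly. Their poses are not given: they have to be found in the camera images.
- brush: Glaze brush: red handle, aluminium collar, black tip; 213 mm long, 35 g. Round handle 13 mm thick, 165 mm long. Origin: centre of the handle's foot end; z runs along it from foot to head. Starts in one of the rack's three slots, rising at 40 degrees away from the robot, head high; free to grip 35 to 145 mm from the foot.
- loop: Loop trimming tool: pale wooden handle, brass collar, steel wire loop 36 mm wide; 216 mm long, 40 g. Round handle 13 mm thick, 165 mm long. Origin: centre of the handle's foot end; z runs along it from foot to head. Starts in one of the rack's three slots, rising at 40 degrees away from the robot, head high; free to grip 35 to 145 mm from the foot.
- knife: Knife with a black handle and a flat steel blade, 218 mm long; stays in the rack. Round handle 13 mm thick, 165 mm long. Origin: centre of the handle's foot end; z runs along it from foot to head. Starts in one of the rack's three slots, rising at 40 degrees away from the robot, head high; free to grip 35 to 145 mm from the foot.
- rack: Wooden drying rack, fixed, base 190 x 226 mm, 125 mm high. Origin at the centre of its underside; x points the way the tools' heads point, y along the row of slots. The slots are at y = -70, 0 and 70 mm; a tool's foot is then at x = -75, z = 30 mm, and it leans on rails 26 and 155 mm from its foot.
- jar_blue: Blue glazed jar with a white band: open straight-sided round jar, fixed to the bench, 90 mm high, 58 mm outside and 48 mm inside diameter, inner floor 8 mm above its underside. Origin at the centre of its underside, z up. At the start the bowl sits upside down on its rim.
- jar_terra: Terracotta jar with a dark band: open straight-sided round jar, fixed to the bench, 90 mm high, 58 mm outside and 48 mm inside diameter, inner floor 8 mm above its underside. Origin at the centre of its underside, z up. Open at the start.
- bowl: White bowl, upside down: 100 mm wide at the rim, 64 mm high in all, 220 g. Origin: centre of the rim plane (its underside as it lies), z up. The round foot on top, to grip it by, is 36 mm in diameter, 46 to 64 mm above the origin; below it the dome slopes out to 94 mm at 30 mm. Its hollow is 24 mm deep and rests on the jar's rim.
- board: Grey square ware board, fixed, 190 x 190 x 12 mm. Origin at the centre of its underside; top 12 mm above it.
- pinchpot: Small open terracotta pot, 48 mm wide, 36 mm high, between rack and jars; leave alone. Origin at the centre of its underside.
- glaze: White glaze pot with green lid, 60 mm wide, 85 mm high, beyond the jars; leave alone. Origin at the centre of its underside.

How it is judged:
By the outcome, as a careful person would: the job done as asked, in the order asked, and still so for the second after the job is handed in, with the robot touching nothing.
It also fails if it takes over 72 s, if anything falls off the work surface, if the arm or the gripper's body presses on something with over 40 N, if the wrist force passes 120 N, or if a joint passes its speed limit or range.

### The arm

A 6-joint arm with a two-finger parallel gripper is mounted at the origin on the work surface. World frame = base frame: x ahead of the robot, y to its left, z up, the work surface at z = 0. Lengths are in m, angles in degrees, forces in N, time in s.
With the tool pointing down it reaches from about 0.35 to 0.875 m from the base axis. Payload 4.2 kg.
Tool frame: the origin (TCP) lies on the centre line of the jaws, within the pads' length; the fingertips stand 19 mm ahead of it and the grasp point (between the pads) is the TCP; z points along the fingers, y is the line along which they close (so a half turn about z gives the same grasp; the last joint's range is limited). The gripper opens to 87 mm and grips with 3 to 60 N. Pads are 19 mm wide; open, the fingers measure 117 mm over their backs; the gripper's body (75 mm by 190 mm) begins 51 mm behind the grasp point.
Start: joints at [84.718, 22.042, 0.453, 0, -68.411, -14.817], TCP at [0.215, 0.587, 0.242] pointing down, gripper open.
Joint ranges: [-179.83, 179.83], [-69.29, 118.12], [-61.27, 80.66], [-181.25, 117.63], [-171.15, -9.14], [-177.46, 177.46]. Speed limits (degrees/s): [159.86, 159.86, 180, 180, 180, 180].

### API

Orientations are given as a 3x3 rotation matrix whose columns are the frame's x, y, z axes.
In Python, from station import sense, capture, finish_job, search_frame, masks_of gives the robot as it stands.
- The arm moves only by the tool drive_tool, never from a script. Its argument "rows" is a list of rows, each a list of 7 numbers: the opening in per cent of the stroke, from 0 (shut) to 100 (fully open), then the shift along the world's x, y, z in mm, then the turn, a rotation vector about the world's x, y, z in rad. In form: [[fingers, dx, dy, dz, wx, wy, wz], ...]. A call has 1 to 5 rows; each row shifts and turns the commanded pose from where the row before left it; what a row does not reach is not made up. A row lasts 1/12 s, in which the tool goes at most 41.7 mm and 7.16 degrees, less where a joint would pass 70% of its speed; a pose out of reach is approached as far as the arm can. A call is refused whole if a number of a shift passes 41.7 or a number of a turn 0.125, either way. A call with a gripper value outside its range is refused whole. The fingers move at their own pace and stop on an object; the grip force is fixed at half the most. Time passes only in rows, so rows that do not move let the fingers close. It gives the time, the measured TCP pose, the force, the opening and the grip force at its end, in the units of the state.
- sense(): the state, without advancing time (a new reading comes with each control period).
- capture(name): name is "scene" or "top"; returns a dict with "frame" (384x512x3 uint8, red, green, blue), "z_map" (384x512 float32, m along the optical axis (not along the pixel's ray), 0 where there is no reading), "fx", "fy", "cx", "cy" (pixels), "R" (3x3) and "t" (3): a world point X has camera coordinates R X + t. Camera axes: x right, y down, z forward; pixel columns grow to the right and rows downward; lengths in m; the calibration is good to about 2 mm. A picture is of the moment at which its call begins.
- finish_job(): hands the job in; it is judged then, once.
Trained networks look in a picture, given as the dict that the camera call returned (one of the last four; its "shot" number tells which), for a name from the list of things; names that differ only in an ending like _2 or _b are one class to them, and where a whole thing is asked for, a point or a joint stands for the part that bears it (a point fixed in the world has none). Each returns a list of dicts, best first, with "p" (0 to 1); they miss things now and then, are a little off and sometimes report something else, mostly with a low value. They report only what shows in the picture. A call takes as long as a camera call.
- search_frame(label, picture): "xy" ([column, row] in pixels, amid what is visible of it).
- masks_of(label, picture): "region" (384x512 bool, what is visible of it) and "xy" ([column, row] in pixels, amid what is visible of it).
The state is a dict: "time_s": time; "joints": joint angles; "joint_velocities": joint speeds; "effort": joint torques, N m; "tcp_pos": TCP position; "ee_rot": TCP orientation; "wrist_force": force on the tool from outside, world axes, zero at the start; "moment": the same for the moment, N m; "gripper_width": opening from 0.0 (shut) to 1.0 (fully open); "gripper_force": force on a finger pad.
Only numpy, scipy, OpenCV 4.12 (cv2) and the standard library are available. Lean on these libraries where they do the work, as an engineer would, in place of code of your own. Each camera call takes 0.05 s, during which the arm holds its last target. There are 200 camera calls.

## Working session

There is one attempt and no reset: what is moved stays moved. The work goes in short steps, Python scripts to look and compute and a tool call to move; the robot and the scene stay as the last step left them, time stands still between calls to the robot, and variables do not carry over. Pictures are saved under pics/ and viewed, at most 10 in all, crops included, and the job is handed in when it is done.

Besides the shell and the picture viewer there is one more tool, called after "Request:" as name(argument=value, ...), one argument or row to a line, values as JSON. drive_tool: Moves the arm, as the interface text tells. Its arguments: {"type":"object","properties":{"rows":{"type":"array"}},"required":["rows"]}

```bash
mkdir -p pics
cat > h.py <<'E'
import numpy as np, cv2
from station import *
def pts(c,m):
    v,u=np.nonzero(m&(c["z_map"]>0)); z=c["z_map"][v,u]
    X=np.stack([(u-c["cx"])/c["fx"]*z,(v-c["cy"])/c["fy"]*z,z],1)
    return (X-np.array(c["t"]))@np.array(c["R"])
E
python3 - <<'E'
from h import *
np.set_printoptions(precision=3,suppress=True)
ims=[]
for n in ("scene","top"):
    c=capture(n); ims.append(c["frame"]); print(n,-np.array(c["R"]).T@c["t"])
    for l in "brush loop knife rack jar_blue jar_terra bowl board pinchpot glaze".split():
        for r in masks_of(l,c)[:2]:
            if r["p"]<.3: continue
            P=pts(c,r["region"])
            if len(P)<5: continue
            print(l,round(r["p"],2),np.round(r["xy"]),len(P),"med",np.median(P,0),"lo",np.percentile(P,3,0),"hi",np.percentile(P,97,0))
    cv2.imwrite(f"pics/{n}0.png",c["frame"][:,:,::-1])
E
```

```text
scene [1.329 0.436 0.997]
brush 0.58 [364. 200.] 92 med [0.561 0.3   0.152] lo [0.438 0.286 0.047] hi [0.58 0.31 0.17]
loop 0.61 [315. 182.] 82 med [0.546 0.161 0.129] lo [0.443 0.149 0.046] hi [0.596 0.177 0.171]
knife 0.61 [338. 192.] 70 med [0.541 0.23  0.135] lo [0.447 0.217 0.05 ] hi [0.592 0.24  0.171]
rack 0.85 [332. 212.] 4690 med [0.534 0.229 0.013] lo [0.418 0.122 0.008] hi [0.596 0.337 0.128]
jar_blue 0.6 [164. 170.] 152 med [ 0.601 -0.275  0.026] lo [ 0.575 -0.301  0.009] hi [ 0.609 -0.265  0.043]
jar_terra 0.74 [203. 192.] 683 med [ 0.662 -0.098  0.063] lo [ 0.626 -0.131  0.012] hi [ 0.68  -0.078  0.092]
bowl 0.8 [164. 151.] 889 med [ 0.598 -0.277  0.102] lo [ 0.545 -0.33   0.003] hi [ 0.63  -0.246  0.124]
board 0.69 [252. 169.] 3053 med [ 0.469 -0.044  0.013] lo [ 0.369 -0.139  0.005] hi [0.556 0.045 0.017]
pinchpot 0.51 [243. 226.] 256 med [0.661 0.026 0.024] lo [0.645 0.008 0.006] hi [0.688 0.048 0.039]
glaze 0.9 [154. 197.] 738 med [ 0.733 -0.208  0.059] lo [ 0.649 -0.285  0.001] hi [ 0.751 -0.19   0.089]
top [0.394 0.026 0.981]
brush 0.68 [146. 203.] 499 med [0.507 
[... 589 characters left out ...]
 0.653 -0.109  0.053] lo [ 0.623 -0.132  0.017] hi [ 0.677 -0.08   0.091]
jar_terra 0.61 [288. 226.] 5417 med [ 0.459 -0.051  0.012] lo [ 0.369 -0.142  0.007] hi [0.551 0.04  0.015]
bowl 0.56 [386. 177.] 1342 med [ 0.578 -0.284  0.104] lo [ 0.538 -0.331  0.073] hi [ 0.621 -0.247  0.114]
board 0.75 [286. 228.] 5356 med [ 0.458 -0.049  0.012] lo [ 0.369 -0.14   0.008] hi [0.55  0.04  0.015]
pinchpot 0.62 [256. 147.] 283 med [0.673 0.026 0.015] lo [ 0.646  0.005 -0.001] hi [0.702 0.048 0.038]
pinchpot 0.54 [143. 201.] 415 med [0.512 0.293 0.114] lo [0.425 0.281 0.04 ] hi [0.574 0.305 0.165]
glaze 0.57 [353. 125.] 581 med [ 0.712 -0.213  0.082] lo [ 0.694 -0.24   0.017] hi [ 0.743 -0.192  0.087]
```

View pics/scene0.png

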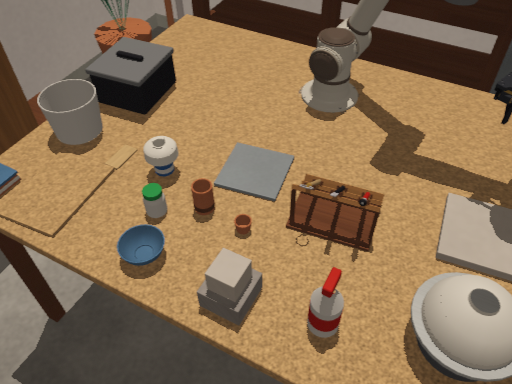

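View pics/top0.png

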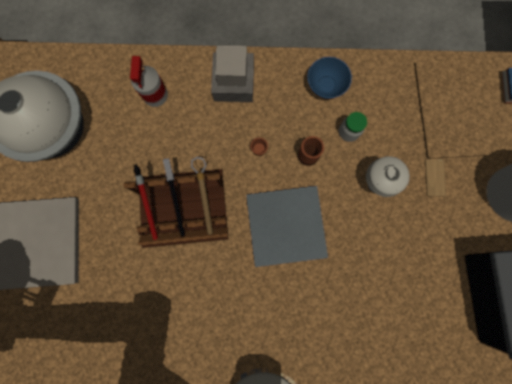

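Run:
```python
from h import *
from scipy.optimize import least_squares
np.set_printoptions(precision=4,suppress=True)
s=sense(); print(s)
def circ(P):
    q=P[:,:2]; f=lambda p:np.hypot(*(q-p[:2]).T)-p[2]
    return least_squares(f,[*q.mean(0),.025],loss='soft_l1',f_scale=.002).x
for n in ("scene","top"):
    c=capture(n); A=pts(c,np.ones((384,512),bool))
    def near(x,y,r,zl,zh): return A[(np.hypot(A[:,0]-x,A[:,1]-y)<r)&(A[:,2]>zl)&(A[:,2]<zh)]
    B=near(.58,-.285,.08,.04,.2); print(n,"bowl zmax",np.percentile(B[:,2],99))
    T=B[B[:,2]>np.percentile(B[:,2],99)-.006]; print("foot mid",(T.min(0)+T.max(0))/2,T.max(0)-T.min(0),len(T))
    for h in (.075,.085,.095): 
        S=B[abs(B[:,2]-h)<.005]; 
        if len(S)>9: print(h,circ(S))
    J=near(.653,-.105,.045,.083,.1); print("terra rim",circ(J),(J.min(0)+J.max(0))/2,len(J))
    for y in (.155,.225,.295):
        K=A[(abs(A[:,1]-y)<.02)&(A[:,0]>.45)&(A[:,0]<.53)&(A[:,2]>.05)]
        K=K[K[:,2]-(.06+(K[:,0]-.45)*.84)>-.012]
        print("tool",y,len(K),"slope",np.polyfit(K[:,0],K[:,2],1),"yfit",np.polyfit(K[:,0]-.5,K[:,1],1))
```

```text
{'time_s': 1.1, 'joints': array([ 84.7188,  22.0424,   0.4523,  -0.0014, -68.4102, -14.8165]), 'joint_velocities': array([ 0.0568, -0.0622,  0.0945, -0.0172,  0.1293, -0.0209]), 'effort': array([ -0.0002, -39.0479,  18.7626,   4.2242,   0.0154,  -0.    ]), 'tcp_pos': array([0.2147, 0.5869, 0.2415]), 'ee_rot': array([[ 0.9391, -0.3436, -0.    ],
       [-0.3436, -0.9391, -0.    ],
       [-0.    ,  0.    , -1.    ]]), 'wrist_force': array([ 0.8683, -0.0221,  1.479 ]), 'moment': array([-0.0453,  0.009 , -0.0138]), 'gripper_force': 0.0, 'gripper_width': 0.9990371688410065}
scene bowl zmax 0.12916103749130592
foot mid [ 0.5888 -0.2866  0.1294] [0.026  0.0294 0.0109] 26
0.075 [ 0.5816 -0.2931  0.0488]
0.085 [ 0.5813 -0.2934  0.048 ]
0.095 [ 0.5869 -0.2884  0.041 ]
terra rim [ 0.6517 -0.1055  0.0264] [ 0.6525 -0.1057  0.0894] 156
tool 0.155 29 slope [ 0.861  -0.3367] yfit [0.0889 0.1567]
tool 0.225 28 slope [ 0.8884 -0.344 ] yfit [0.1165 0.2273]
tool 0.295 26 slope [ 0.8531 -0.3188] yfit [0.0811 0.2959]
top bowl zmax 0.12432899497916854
foot mid [ 0.5811 -0.2869  0.1252] [0.0305 0.0227 0.0127] 31
0.075 [ 0.5834 -0.2941  0.0488]
0.085 [ 0.5834 -0.2942  0.0478]
0.095 [ 0.5749 -0.2817  0.0343]
terra rim [ 0.6511 -0.1072  0.0263] [ 0.6514 -0.1074  0.0895] 150
tool 0.155 99 slope [ 0.8422 -0.3294] yfit [0.1005 0.153 ]
tool 0.225 195 slope [ 0.8489 -0.3277] yfit [0.1218 0.2224]
tool 0.295 210 slope [ 0.8376 -0.3155] yfit [0.1346 0.2927]
```

The scene view shows the bowl on the blue jar at (160,150), the terra jar at (203,192), the board at (255,170) and the rack at (335,210). The top view shows the brush at (147,205), knife (175,200), loop (205,195) and board (287,226), with the bowl's foot at about (390,172). These agree with the measured points, so I'm moving to the bowl.

Request:
drive_tool(
  rows=[
    [100,16,-38,0,0,0,0],
    [100,16,-38,0,0,0,0],
    [100,16,-38,0,0,0,0],
    [100,16,-38,0,0,0,0],
    [100,16,-38,0,0,0,0],
  ],
)

```text
time_s: 1.62
tcp_pos: [0.2951, 0.3951, 0.2416]
ee_rot: [[0.939, -0.343, 0.0], [-0.343, -0.939, 0.0], [0.0, -0.0, -1.0]]
wrist_force: [0.8, -0.6, 0.9]
gripper_width: 1.003
gripper_force: 0.0
```

Request:
drive_tool(
  rows=[
    [100,16,-38,0,0,0,0],
    [100,16,-38,0,0,0,0],
    [100,16,-38,0,0,0,0],
    [100,16,-38,0,0,0,0],
    [100,16,-38,0,0,0,0],
  ],
)

```text
time_s: 2.03
tcp_pos: [0.375, 0.2051, 0.242]
ee_rot: [[0.939, -0.343, 0.001], [-0.343, -0.939, 0.001], [0.001, -0.001, -1.0]]
wrist_force: [1.5, 0.3, 0.0]
gripper_width: 1.0
gripper_force: 0.0
```

Request:
drive_tool(
  rows=[
    [100,16,-38,0,0,0,0],
    [100,16,-38,0,0,0,0],
    [100,16,-38,0,0,0,0],
    [100,16,-38,0,0,0,0],
    [100,16,-38,0,0,0,0],
  ],
)

```text
time_s: 2.45
tcp_pos: [0.4552, 0.0149, 0.2421]
ee_rot: [[0.939, -0.343, 0.001], [-0.343, -0.939, 0.0], [0.001, -0.001, -1.0]]
wrist_force: [1.2, 0.7, 0.7]
gripper_width: 1.0
gripper_force: 0.0
```

Request:
drive_tool(
  rows=[
    [100,16,-38,0,0,0,0],
    [100,16,-38,0,0,0,0],
    [100,16,-38,0,0,0,0],
    [100,16,-38,0,0,0,0],
    [100,16,-38,0,0,0,0],
  ],
)

```text
time_s: 2.87
tcp_pos: [0.5352, -0.1753, 0.2417]
ee_rot: [[0.939, -0.344, 0.001], [-0.344, -0.939, -0.0], [0.0, -0.0, -1.0]]
wrist_force: [1.6, 0.6, 0.3]
gripper_width: 1.002
gripper_force: 0.0
```

```bash
cat >> h.py <<'E'
import json
def log():
    s=sense(); open("log.jsonl","a").write(json.dumps([list(s["joints"]),list(s["tcp_pos"]),np.array(s["ee_rot"]).tolist()])+"\n")
    np.set_printoptions(precision=4,suppress=True); print(s["time_s"],s["tcp_pos"],s["joints"],s["wrist_force"],s["gripper_width"],s["gripper_force"]); print(s["ee_rot"]); return s
E
python3 -c "from h import *;log()"
```

```text
2.8667 [ 0.5352 -0.1753  0.2417] [ -1.6483  16.0099  -8.4115   0.001  -65.5497  71.5374] [1.5777 0.5584 0.303 ] 1.0015482747919047 0.0
[[ 0.939  -0.3438  0.0005]
 [-0.3438 -0.939  -0.    ]
 [ 0.0005 -0.0001 -1.    ]]
```

Request:
drive_tool(
  rows=[
    [100,16,-38,0,0,0,0],
    [100,16,-38,0,0,0,0],
    [100,16,-38,-10,0,0,0],
    [100,0,-3,-30,0,0,0],
    [100,0,0,-27,0,0,0],
  ],
)

```text
time_s: 3.28
tcp_pos: [0.5832, -0.2922, 0.1737]
ee_rot: [[0.938, -0.347, 0.002], [-0.347, -0.938, -0.001], [0.002, -0.0, -1.0]]
wrist_force: [-0.5, 1.0, -0.6]
gripper_width: 1.004
gripper_force: 0.0
```

Request:
drive_tool(
  rows=[
    [100,0,0,-20,0,0,0],
    [100,0,0,-13,0,0,0],
    [100,0,0,-5,0,0,0],
    [100,0,0,0,0,0,0],
  ],
)

```text
time_s: 3.62
tcp_pos: [0.5818, -0.2893, 0.1352]
ee_rot: [[0.939, -0.344, -0.003], [-0.344, -0.939, 0.001], [-0.003, 0.0, -1.0]]
wrist_force: [0.1, 0.6, 0.4]
gripper_width: 1.0
gripper_force: 0.0
```

Run:
```python
from h import *
log(); c=capture("scene"); cv2.imwrite("pics/a.png",cv2.resize(c["frame"][90:230,90:270,::-1],None,fx=4,fy=4))
```

```text
3.6167 [ 0.5818 -0.2893  0.1352] [-12.2018  29.3839  -3.6847  -0.0063 -57.1071  82.0973] [0.1022 0.6313 0.4432] 0.9996332796274915 0.0
[[ 0.939  -0.3438 -0.003 ]
 [-0.3438 -0.939   0.0007]
 [-0.003   0.0003 -1.    ]]
```

View pics/a.png

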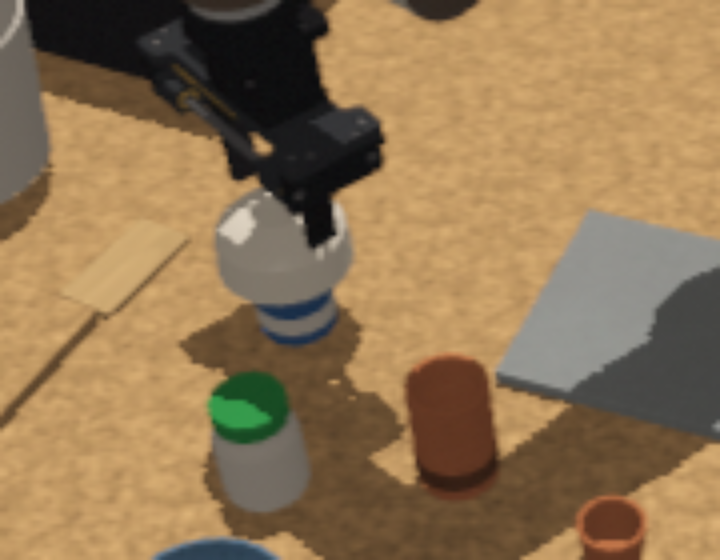

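The crop shows the fingers straddling the bowl's foot (about 290,200), so I'm closing.

Request:
drive_tool(
  rows=[
    [0,0,0,0,0,0,0],
    [0,0,0,0,0,0,0],
    [0,0,0,0,0,0,0],
    [0,0,0,0,0,0,0],
    [0,0,0,0,0,0,0],
  ],
)

```text
time_s: 4.08
tcp_pos: [0.5827, -0.2894, 0.1374]
ee_rot: [[0.939, -0.344, 0.001], [-0.344, -0.939, -0.0], [0.001, -0.0, -1.0]]
wrist_force: [1.0, -0.2, 0.1]
gripper_width: 0.708
gripper_force: 0.0
```

Request:
drive_tool(
  rows=[
    [0,0,0,0,0,0,0],
    [0,0,0,0,0,0,0],
    [0,0,0,0,0,0,0],
  ],
)

```text
time_s: 4.33
tcp_pos: [0.5824, -0.2895, 0.1368]
ee_rot: [[0.939, -0.344, -0.0], [-0.344, -0.939, -0.0], [-0.0, 0.0, -1.0]]
wrist_force: [-1.7, -1.2, 0.1]
gripper_width: 0.482
gripper_force: 0.8
```

Request:
drive_tool(
  rows=[
    [0,0,0,0,0,0,0],
    [0,0,0,0,0,0,0],
    [0,0,0,0,0,0,0],
    [0,0,0,0,0,0,0],
  ],
)

```text
time_s: 4.67
tcp_pos: [0.5824, -0.2896, 0.1368]
ee_rot: [[0.939, -0.344, -0.0], [-0.344, -0.939, -0.0], [-0.0, 0.0, -1.0]]
wrist_force: [-1.2, -1.2, 1.0]
gripper_width: 0.402
gripper_force: 30.0
```

Request:
drive_tool(
  rows=[
    [0,0,0,10,0,0,0],
    [0,0,0,20,0,0,0],
    [0,0,0,20,0,0,0],
    [0,0,0,20,0,0,0],
    [0,0,0,0,0,0,0],
  ],
)

```text
time_s: 5.08
tcp_pos: [0.5847, -0.29, 0.2118]
ee_rot: [[0.939, -0.343, 0.009], [-0.343, -0.939, -0.003], [0.009, -0.0, -1.0]]
wrist_force: [1.1, -0.7, -1.1]
gripper_width: 0.402
gripper_force: 30.0
```

Run:
```python
from h import *
log(); c=capture("scene"); cv2.imwrite("pics/b.png",cv2.resize(c["frame"][90:230,90:270,::-1],None,fx=4,fy=4))
A=pts(c,np.ones((384,512),bool)); 
J=A[(np.hypot(A[:,0]-.583,A[:,1]+.29)<.06)&(A[:,2]>.02)&(A[:,2]<.1)]; print(J.min(0),J.max(0))
```

```text
5.0833 [ 0.5847 -0.29    0.2118] [-12.1779  25.6394   1.7457   0.0735 -65.5913  82.0967] [ 1.0573 -0.7095 -1.1003] 0.401620124798877 29.99973177909851
[[ 0.9393 -0.3429  0.0085]
 [-0.3428 -0.9394 -0.003 ]
 [ 0.0091 -0.0001 -1.    ]]
[ 0.5523 -0.3218  0.0202] [ 0.6117 -0.2638  0.0952]
```

View pics/b.png

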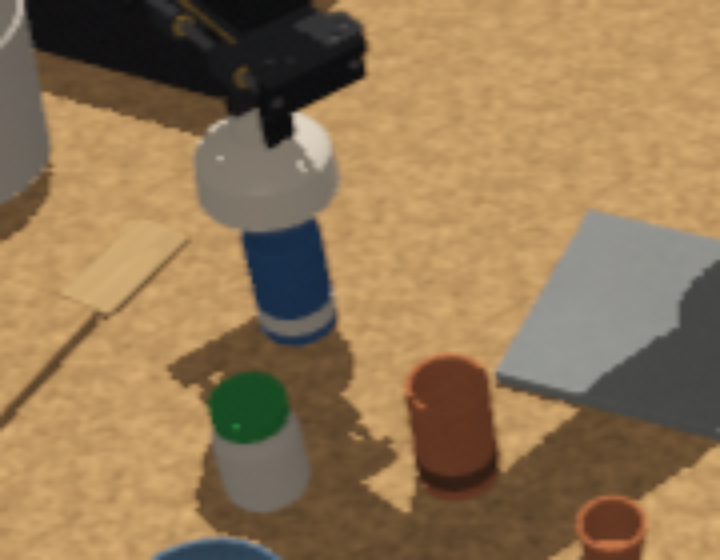

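The bowl (265,170) hangs level and clear above the blue jar. Next I carry it to the board.

Request:
drive_tool(
  rows=[
    [0,-10,18,0,0,0,0],
    [0,-17,32,0,0,0,0],
    [0,-17,32,0,0,0,0],
    [0,-17,32,0,0,0,0],
    [0,-17,32,0,0,0,0],
  ],
)

```text
time_s: 5.55
tcp_pos: [0.5022, -0.1419, 0.2046]
ee_rot: [[0.939, -0.345, -0.004], [-0.345, -0.939, 0.001], [-0.004, 0.0, -1.0]]
wrist_force: [1.1, 1.4, -1.5]
gripper_width: 0.404
gripper_force: 30.0
```

Request:
drive_tool(
  rows=[
    [0,-17,32,0,0,0,0],
    [0,-17,32,-10,0,0,0],
    [0,-15,20,-15,0,0,0],
    [0,-5,10,-25,0,0,0],
    [0,0,0,-25,0,0,0],
  ],
)

```text
time_s: 5.97
tcp_pos: [0.4482, -0.0476, 0.1306]
ee_rot: [[0.94, -0.341, -0.0], [-0.341, -0.94, 0.001], [-0.001, -0.001, -1.0]]
wrist_force: [0.1, 0.1, -2.7]
gripper_width: 0.405
gripper_force: 30.0
```

Request:
drive_tool(
  rows=[
    [0,0,0,-20,0,0,0],
    [0,0,0,-12,0,0,0],
    [0,0,0,-6,0,0,0],
    [0,0,0,0,0,0,0],
    [0,0,0,0,0,0,0],
  ],
)

```text
time_s: 6.38
tcp_pos: [0.4503, -0.0494, 0.0934]
ee_rot: [[0.939, -0.344, -0.001], [-0.344, -0.939, -0.0], [-0.001, 0.001, -1.0]]
wrist_force: [-0.8, 0.4, -3.2]
gripper_width: 0.401
gripper_force: 30.0
```

Run:
```python
from h import *
log(); c=capture("scene")
A=pts(c,np.ones((384,512),bool)); 
J=A[(np.hypot(A[:,0]-.583,A[:,1]+.29)<.05)&(A[:,2]>.083)&(A[:,2]<.1)]; print("blue rim",(J.min(0)+J.max(0))/2,J.max(0)-J.min(0))
c=capture("top")
A=pts(c,np.ones((384,512),bool)); 
J=A[(np.hypot(A[:,0]-.583,A[:,1]+.29)<.05)&(A[:,2]>.083)&(A[:,2]<.1)]; print("blue rim",(J.min(0)+J.max(0))/2,J.max(0)-J.min(0))
```

```text
6.3833 [ 0.4503 -0.0494  0.0934] [ 14.3889  15.7505 -34.3057  -0.0023 -40.0006  55.5089] [-0.8308  0.3996 -3.1689] 0.40126199674563695 29.99953866004944
[[ 0.9391 -0.3437 -0.001 ]
 [-0.3437 -0.9391 -0.0002]
 [-0.0008  0.0005 -1.    ]]
blue rim [ 0.5809 -0.2941  0.0898] [0.0585 0.059  0.0135]
blue rim [ 0.5815 -0.2955  0.0883] [0.0575 0.0565 0.0103]
```

Request:
drive_tool(
  rows=[
    [0,0,0,-4,0,0,0],
    [0,0,0,-3,0,0,0],
    [0,0,0,-1.5,0,0,0],
    [0,0,0,0,0,0,0],
  ],
)

```text
time_s: 6.82
tcp_pos: [0.4502, -0.0495, 0.085]
ee_rot: [[0.939, -0.344, -0.001], [-0.344, -0.939, -0.0], [-0.001, 0.0, -1.0]]
wrist_force: [-0.0, -0.8, -2.2]
gripper_width: 0.401
gripper_force: 30.0
```

Request:
drive_tool(
  rows=[
    [0,0,0,-1,0,0,0],
    [0,0,0,0,0,0,0],
  ],
)

```text
time_s: 6.98
tcp_pos: [0.4505, -0.0494, 0.0842]
ee_rot: [[0.939, -0.344, -0.0], [-0.344, -0.939, 0.0], [-0.0, 0.0, -1.0]]
wrist_force: [-0.8, 0.5, -1.5]
gripper_width: 0.4
gripper_force: 30.0
```

Request:
drive_tool(
  rows=[
    [0,0,0,-1,0,0,0],
    [0,0,0,0,0,0,0],
  ],
)

```text
time_s: 7.15
tcp_pos: [0.4505, -0.0494, 0.0832]
ee_rot: [[0.939, -0.344, 0.0], [-0.344, -0.939, 0.0], [0.0, -0.0, -1.0]]
wrist_force: [0.5, -0.3, -2.4]
gripper_width: 0.401
gripper_force: 30.0
```

Request:
drive_tool(
  rows=[
    [0,0,0,-1,0,0,0],
    [0,0,0,0,0,0,0],
  ],
)

```text
time_s: 7.32
tcp_pos: [0.4506, -0.0494, 0.0831]
ee_rot: [[0.939, -0.343, 0.0], [-0.343, -0.939, -0.0], [0.0, 0.0, -1.0]]
wrist_force: [-2.9, 1.2, 4.6]
gripper_width: 0.401
gripper_force: 30.0
```

Request:
drive_tool(
  rows=[
    [0,0,0,-0.7,0,0,0],
    [0,0,0,0,0,0,0],
  ],
)

```text
time_s: 7.48
tcp_pos: [0.4506, -0.0494, 0.083]
ee_rot: [[0.939, -0.343, 0.0], [-0.343, -0.939, -0.0], [0.0, 0.0, -1.0]]
wrist_force: [-4.5, 1.3, 10.5]
gripper_width: 0.403
gripper_force: 30.0
```

Run:
```python
from h import *
s0=json.loads('[[84.7188,22.0424,0.4523,-0.0014,-68.4102,-14.8165],[0.2147,0.5869,0.2415],[[0.9391,-0.3436,0],[-0.3436,-0.9391,0],[0,0,-1]]]')
log()
D=[s0]+[json.loads(l) for l in open("log.jsonl")]
# planar check: lateral offset & wrist
for j,p,R in D:
    a=np.radians(j[0]); p=np.array(p)
    print(np.round([np.cos(a)*p[0]+np.sin(a)*p[1],-np.sin(a)*p[0]+np.cos(a)*p[1],p[2],j[1]-j[2]-j[4],*j],3))
from scipy.optimize import least_squares
# r=a1+L2 sin j2 + L3*(cos t)+c*sin t ; t=j2-j3 below horizontal ; hand straight down d6
M=np.array([[*j,*p] for j,p,R in D]); q=np.radians(M[:,:6])
r=np.cos(q[:,0])*M[:,6]+np.sin(q[:,0])*M[:,7]; z=M[:,8]
def f(x):
    a1,L2,L3,c,h=x; t=q[:,1]-q[:,2]
    for_=[r-(a1+L2*np.sin(q[:,1])+L3*np.cos(t)+c*np.sin(t)), z-(h+L2*np.cos(q[:,1])-L3*np.sin(t)+c*np.cos(t))]
    return np.concatenate(for_)
o=least_squares(f,[0,.4,.4,0,.1]); print(o.x,abs(o.fun).max())
def f2(x):
    a1,L2,L3,c,h=x; t=-q[:,2]
    return np.concatenate([r-(a1+L2*np.sin(q[:,1])+L3*np.cos(t)+c*np.sin(t)), z-(h+L2*np.cos(q[:,1])-L3*np.sin(t)+c*np.cos(t))])
o=least_squares(f2,[0,.4,.4,0,.1]); print(o.x,abs(o.fun).max())
```

```text
7.4833 [ 0.4506 -0.0494  0.083 ] [ 14.4066  16.7489 -34.9863   0.042  -38.2503  55.5035] [-4.4756  1.3303 10.4956] 0.40263559202073523 30.001949965953827
[[ 0.9394 -0.343   0.0004]
 [-0.343  -0.9394 -0.0004]
 [ 0.0005  0.0002 -1.    ]]
[  0.604  -0.16    0.242  90.     84.719  22.042   0.452  -0.001 -68.41
 -14.816]
[  0.54   -0.16    0.242  89.971  -1.648  16.01   -8.411   0.001 -65.55
  71.537]
[  0.63   -0.16    0.135  90.176 -12.202  29.384  -3.685  -0.006 -57.107
  82.097]
[  0.633  -0.16    0.212  89.485 -12.178  25.639   1.746   0.074 -65.591
  82.097]
[  0.424  -0.16    0.093  90.057  14.389  15.75  -34.306  -0.002 -40.001
  55.509]
[  0.424  -0.16    0.083  89.986  14.407  16.749 -34.986   0.042 -38.25
  55.504]
[ 0.0004  0.5646  0.4229 -0.0016 -0.1247] 0.0020657326924589103
[ 0.093   0.5345  0.3036 -0.1178 -0.1526] 0.041497126026395714
```

Request:
drive_tool(
  rows=[
    [0,0,0,1.2,0,0,0],
    [0,0,0,0,0,0,0],
    [60,0,0,0,0,0,0],
    [100,0,0,0,0,0,0],
    [100,0,0,0,0,0,0],
  ],
)

```text
time_s: 7.9
tcp_pos: [0.4507, -0.0494, 0.0827]
ee_rot: [[0.939, -0.344, 0.0], [-0.344, -0.939, -0.0], [0.0, -0.0, -1.0]]
wrist_force: [-0.1, -0.6, -0.3]
gripper_width: 0.548
gripper_force: 0.0
```

Request:
drive_tool(
  rows=[
    [100,0,0,0,0,0,0],
    [100,0,0,0,0,0,0],
    [100,0,0,8,0,0,0],
    [100,0,0,30,0,0,0],
    [100,0,0,40,0,0,0],
  ],
)

```text
time_s: 8.32
tcp_pos: [0.4482, -0.0498, 0.1596]
ee_rot: [[0.939, -0.344, -0.008], [-0.344, -0.939, -0.001], [-0.007, 0.004, -1.0]]
wrist_force: [1.3, 0.6, 0.9]
gripper_width: 0.927
gripper_force: 0.0
```

Request:
drive_tool(
  rows=[
    [60,0,20,40,0,0,0.12],
    [60,0,25,30,0,0,0.12],
    [60,0,25,20,0,-0.12,0.12],
    [60,0,25,10,0,-0.12,0.11],
    [60,0,25,0,0,-0.12,0],
  ],
)

```text
time_s: 8.73
tcp_pos: [0.4537, 0.0706, 0.2635]
ee_rot: [[0.951, 0.065, 0.303], [0.061, -0.998, 0.021], [0.303, -0.001, -0.953]]
wrist_force: [1.3, -0.7, -0.1]
gripper_width: 0.706
gripper_force: 0.0
```

```bash
python3 -c "from h import *;log()"
```

```text
8.7333 [0.4537 0.0706 0.2635] [ 34.7401  -4.2437 -35.2035  12.8182 -44.4637  50.9486] [ 1.3226 -0.6755 -0.127 ] 0.7060669765498848 0.0
[[ 0.9509  0.0649  0.3027]
 [ 0.0615 -0.9979  0.0208]
 [ 0.3035 -0.0012 -0.9528]]
```

Request:
drive_tool(
  rows=[
    [60,0,0,0,0.12,0,0],
    [60,0,0,0,0.12,0,0],
    [60,0,0,0,0.12,0,0],
    [60,0,0,0,0.12,0,0],
    [60,0,0,0,0,0,0],
  ],
)

```text
time_s: 9.15
tcp_pos: [0.4508, 0.0653, 0.2581]
ee_rot: [[0.955, 0.053, 0.291], [-0.084, -0.894, 0.439], [0.284, -0.444, -0.85]]
wrist_force: [1.0, -1.2, -0.2]
gripper_width: 0.602
gripper_force: 0.0
```

```bash
python3 -c "from h import *;log()"
```

```text
9.15 [0.4508 0.0653 0.2581] [ 12.6262  -2.1887 -23.0702 -28.9951 -48.8395  91.841 ] [ 1.0005 -1.2275 -0.2382] 0.6024776207186003 0.0
[[ 0.9552  0.0533  0.2913]
 [-0.084  -0.8944  0.4392]
 [ 0.2839 -0.444  -0.8499]]
```

```bash
cat > kin.py <<'E'
import numpy as np, json
from scipy.spatial.transform import Rotation as Ro
from scipy.optimize import least_squares
LO=np.array([-179.83,-69.29,-61.27,-181.25,-171.15,-177.46]);HI=np.array([179.83,118.12,80.66,117.63,-9.14,177.46])
P0=[.5646,.4229,.175,.3,0,-.16]   # L2 L3 h d shoulder-offset wrist-offset
SG=[1]
def e(a,x): return Ro.from_euler(a,x,degrees=True)
def fk(q,P=P0):
    L2,L3,h,d,so,wo=P
    R1=e('z',q[0]); Rf=R1*e('y',q[1]-q[2]); Rr=Rf*e('x',SG[0]*q[3]); R5=Rr*e('y',-q[4])
    p=np.array([0,0,h])+R1.apply([0,so,0])+(R1*e('y',q[1])).apply([0,0,L2])+Rf.apply([L3,0,0])+R5.apply([d,wo,0])
    # tool: z along R5 x
    R6=R5*e('x',-q[5])*Ro.from_matrix([[0,0,1],[0,-1,0],[1,0,0]])
    return p,R6
def ik(p,R,seed,n=40,P=None):
    P=P or json.load(open('P.json')); rng=np.random.default_rng(0); best=[]
    for k in range(n):
        s=np.array(seed,float) if k==0 else rng.uniform(np.maximum(LO,-180),HI)
        s=np.clip(s,LO+.01,HI-.01)
        def f(q):
            a,b=fk(q,P); return np.r_[(a-p)*5,(R.inv()*b).as_rotvec()]
        o=least_squares(f,s,bounds=(LO,HI),max_nfev=80)
        if np.abs(o.fun).max()<2e-3: best.append((np.abs(o.x-seed).max(),o.x))
    best.sort(key=lambda b:b[0]); return best
E
python3 - <<'E'
from kin import *
import kin
D=[json.loads('[[84.7188,22.0424,0.4523,-0.0014,-68.4102,-14.8165],[0.2147,0.5869,0.2415],[[0.9391,-0.3436,0],[-0.3436,-0.9391,0],[0,0,-1]]]')]+[json.loads(l) for l in open("log.jsonl")]
for s in (1,-1):
    kin.SG[0]=s
    def f(P): return np.concatenate([fk(j,P)[0]-p for j,p,R in D])
    o=least_squares(f,P0); print(s,np.round(o.x,4),abs(o.fun).max(),[round(np.degrees((fk(j)[1].inv()*Ro.from_matrix(R)).magnitude()),2) for j,p,R in D])
    if abs(o.fun).max()<.01: json.dump(list(o.x),open('P.json','w'))
E
```

```text
1 [ 0.3089  0.5414 -0.0071 -0.1923 -0.1816  0.0278] 0.05928754602106598 [np.float64(90.0), np.float64(90.0), np.float64(90.01), np.float64(89.94), np.float64(90.0), np.float64(89.93), np.float64(73.46), np.float64(133.73)]
-1 [ 0.5649  0.4218  0.1606  0.2875 -0.     -0.1598] 2.9906730390050207e-05 [np.float64(90.0), np.float64(90.0), np.float64(90.0), np.float64(90.0), np.float64(90.0), np.float64(90.0), np.float64(90.0), np.float64(90.0)]
```

```bash
sed -i 's/^SG=\[1\]/SG=[-1]/' kin.py
python3 - <<'E'
from kin import *
from h import *
np.set_printoptions(precision=4,suppress=True)
D=[json.loads(l) for l in open("log.jsonl")]
P=json.load(open('P.json'))
for j,p,R in D[-3:]: print((fk(j,P)[1].inv()*Ro.from_matrix(R)).as_rotvec(degrees=True))
for n in ("scene","top"):
    c=capture(n)
    A=pts(c,np.ones((384,512),bool)); m=c["frame"].reshape(-1,3)
    for l in ("rack","brush","knife","loop"):
        r=masks_of(l,c)
        if not r: print(n,l,"none");continue
        Q=pts(c,r[0]["region"])
        if l=="rack":
            Q=Q[(Q[:,2]>.004)&(Q[:,2]<.02)]; Q=Q[np.all(abs(Q-np.median(Q,0))<[.15,.15,.02],1)]
            print(n,l,r[0]["p"],cv2.minAreaRect((Q[:,:2]*1000).astype(np.float32)))
        else:
            Q=Q[(Q[:,0]>.44)&(Q[:,0]<.57)&(abs(Q[:,2]-(.84*Q[:,0]-.328))<.02)]
            if len(Q)>8:
                g=cv2.fitLine(Q.astype(np.float32),cv2.DIST_HUBER,0,.01,.01).ravel(); k=(.5-g[3])/g[0]; print(n,l,round(r[0]["p"],2),len(Q),"dir",g[:3]*np.sign(g[0]),"at x=.5",g[3:]+k*g[:3])
E
```

```text
[ 0.  0. 90.]
[ 0. -0. 90.]
[ 0.  0. 90.]
scene rack none
scene brush 0.52 39 dir [0.7637 0.0842 0.64  ] at x=.5 [0.5   0.295 0.109]
scene loop none
top rack 0.72 ((504.59686279296875, 223.87106323242188), (186.78001403808594, 225.74026489257812), 6.9037394523620605)
top brush 0.96 353 dir [0.7511 0.084  0.6548] at x=.5 [0.5    0.2921 0.1035]
top knife 0.66 347 dir [0.7702 0.0987 0.6301] at x=.5 [0.5    0.2223 0.0956]
top loop 0.84 193 dir [0.7492 0.086  0.6567] at x=.5 [0.5    0.1522 0.0892]
```

```bash
python3 - <<'E'
import re
s=open('kin.py').read()
s=s.replace("e('x',-q[5])*Ro.from_matrix([[0,0,1],[0,-1,0],[1,0,0]])","e('x',-q[5])*Ro.from_matrix([[0,0,1],[0,-1,0],[1,0,0]])*e('z',90)")
s+='''
from scipy.spatial.transform import Slerp
PSI=6.9; C=np.array([.5046,.2239,0])
def grip(slot,s,tau,flip=0):
    foot=C+e('z',PSI).apply([-.075,slot,.03]); a=e('z',PSI).apply([np.cos(np.radians(40)),0,np.sin(np.radians(40))])
    z=e('z',PSI).apply([np.sin(np.radians(tau)),0,-np.cos(np.radians(tau))]); y=e('z',PSI).apply([0,-1,0])
    R=Ro.from_matrix(np.c_[np.cross(y,z),y,z])
    return foot+s*a, R*e('z',180*flip)
def upright(R,phi,lean=0):
    # turn the tool by 50 deg (less lean) head-up, then about vertical to heading phi
    return e('z',phi)*e('y',-(50-lean))*e('z',-PSI)*R
def track(wps,q,step=.02):
    """follow poses by local ik; returns joints or None"""
    P=json.load(open('P.json')); Q=[q]
    for (p0,R0),(p1,R1) in zip(wps,wps[1:]):
        n=int(max(np.linalg.norm(p1-p0)/step,np.degrees((R0.inv()*R1).magnitude())/4,1))+1
        S=Slerp([0,1],Ro.concatenate([R0,R1]))
        for k in range(1,n+1):
            p=p0+(p1-p0)*k/n; R=S(k/n)
            o=least_squares(lambda x:np.r_[(fk(x,P)[0]-p)*5,(R.inv()*fk(x,P)[1]).as_rotvec()],Q[-1],method='lm')
            x=o.x
            if abs(o.fun).max()>1e-3 or np.any(x<LO+1) or np.any(x>HI-1) or abs(x-Q[-1]).max()>25: return None,(k/n,x)
            Q.append(x)
    return np.array(Q),None
'''
open('kin.py','w').write(s)
E
cat > plan.py <<'E'
from kin import *
np.set_printoptions(precision=1,suppress=True)
j,p,R=[json.loads(l) for l in open("log.jsonl")][-1]; p=np.array(p);R=Ro.from_matrix(R)
print("fk err",np.degrees((fk(j,json.load(open('P.json')))[1].inv()*R).magnitude()))
s=.115; up=np.array([0,0,.13])
for slot,jar,nm in ((.07,[.5812,-.2945,0],"brush"),(-.07,[.6515,-.1065,0],"loop")):
  for tau in (10,20):
    pg,Rg=grip(slot,s,tau)
    Q,_=track([(p,R),(pg+up,Rg),(pg,Rg)],np.array(j))
    if Q is None: print(nm,tau,"no approach",_); continue
    for lean in (0,10):
     for phi in range(-180,181,30):
      Rf=upright(Rg,phi,lean); pf=np.array(jar)+[0,0,.008+s]
      mid=(pg+up+pf+[0,0,.13])/2
      rel=upright(Rg,PSI,lean)
      W=[(pg,Rg),(pg+up,Rg),(pg+up,rel),(mid,e('z',(phi-PSI)/2)*rel),(pf+[0,0,.13],Rf),(pf,Rf)]
      T,w=track(W,Q[-1])
      if T is None: continue
      print(nm,"tau",tau,"lean",lean,"phi",phi,"rack",Q[-1],"end",T[-1],"maxstep",abs(np.diff(T,axis=0)).max(), "wrist", (pf-.2875*Rf.as_matrix()[:,2])*1000)
E
timeout 500 python3 plan.py
```

```text
fk err 2.090360434757582e-14
loop 20 no approach (1.0, array([ 30.9,  15.5, -50. ,  52.8, -10.1,  14.9]))
```

```bash
cat > plan2.py <<'E'
from kin import *
np.set_printoptions(precision=0,suppress=True)
cur=np.array([json.loads(l) for l in open("log.jsonl")][-1][0]); s=.115; up=np.array([0,0,.12])
def sols(p,R):
    out=[]
    for _,x in ik(p,R,cur,n=10):
        if np.all(x>LO+1.5) and np.all(x<HI-1.5) and not any(abs(x-y).max()<2 for y in out): out.append(x)
    return out
from concurrent.futures import ProcessPoolExecutor
def job(a):
    slot,jar,nm,tau,flip=a
    pg,Rg=grip(slot,s,tau,flip); r=[]
    G=[x for x in sols(pg,Rg)]
    if not G: return r
    for lean in (0,12):
      for phi in range(-150,181,30):
        Rf=upright(Rg,phi,lean); pf=np.array(jar)+[0,0,.008+s]
        for F in sols(pf,Rf):
            for g in G: r.append((abs(F-g).max(),nm,tau,flip,lean,phi,g,F,(pf-.2875*Rf.as_matrix()[:,2])*1000))
    return r
jobs=[(sl,j,n,t,f) for sl,j,n in ((.07,[.5812,-.2945,0],"brush"),(-.07,[.6515,-.1065,0],"loop")) for t in (0,15) for f in (0,1)]
with ProcessPoolExecutor() as ex: res=sum(ex.map(job,jobs),[])
for nm in ("brush","loop"):
    for r in sorted([r for r in res if r[1]==nm],key=lambda r:r[0])[:14]: print(round(r[0]),*r[1:])
E
nproc; OMP_NUM_THREADS=1 timeout 550 python3 plan2.py
```

```text
4
88 brush 15 0 12 -120 [ 50.  21. -33.  23. -26.  27.] [  1.  41. -16.  45. -74. -61.] [696. -96. 296.]
93 brush 15 0 12 -90 [ 50.  21. -33.  23. -26.  27.] [ -3.  32. -39.  79. -54. -66.] [581. -65. 296.]
93 brush 0 0 12 0 [ 46.  26. -15.  -0. -49.  51.] [-22.  22. -15. -39. -21. 145.] [ 404. -294.  350.]
93 brush 0 1 12 0 [  46.   26.  -15.   -0.  -49. -129.] [-22.  22. -15. -39. -21. -35.] [ 404. -294.  350.]
93 brush 15 0 12 -150 [ 50.  21. -33.  23. -26.  27.] [ -3.  49.   7.  26. -95. -66.] [ 780. -180.  296.]
94 brush 15 0 0 -120 [ 50.  21. -33.  23. -26.  27.] [  3.  45. -17.  50. -82. -66.] [711. -69. 245.]
95 brush 15 0 0 -150 [ 50.  21. -33.  23. -26.  27.] [  -2.   54.    9.   29. -104.  -68.] [ 807. -164.  245.]
99 brush 0 0 12 -90 [ 46.  26. -15.  -0. -49.  51.] [ -4.  28. -34.  62. -44. -48.] [ 581. -117.  350.]
103 brush 15 0 0 -90 [ 50.  21. -33.  23. -26.  27.] [ -2.  36. -41.  86. -65. -75.] [581. -34. 245.]
104 brush 0 0 12 -120 [ 46.  26. -15.  -0. -49.  51.] [ -1.  36. -15.  37. -65. -52.] [ 670. -141.  350.]
107 brush 15 0 0 180 [ 50.  21. -33.  23. -26.  27.]
[... 1122 characters left out ...]
 36.  17. -38.  20. -22.  43.] [  7.  29. -45. 100. -48. -69.] [537.  92. 296.]
112 loop 0 0 12 -90 [ 33.  23. -21.  -0. -47.  63.] [ 16.  34. -22.  45. -57. -49.] [652.  71. 350.]
116 loop 15 0 0 -150 [ 36.  17. -38.  20. -22.  43.] [  11.   60.   25.   19. -118.  -73.] [877.  24. 245.]
116 loop 15 0 12 -150 [ 36.  17. -38.  20. -22.  43.] [  11.   54.   21.   16. -108.  -73.] [850.   8. 296.]
121 loop 0 0 12 -120 [ 33.  23. -21.  -0. -47.  63.] [ 15.  41.  -2.  27. -77. -58.] [740.  47. 350.]
122 loop 0 0 0 -90 [ 33.  23. -21.  -0. -47.  63.] [ 18.  37. -24.  55. -63. -59.] [652. 114. 308.]
123 loop 15 0 0 -60 [ 36.  17. -38.  20. -22.  43.] [  8.  33. -47. 108. -62. -79.] [521. 119. 245.]
```

```bash
cat > rows.py <<'E'
from kin import *
from station import sense
np.set_printoptions(precision=1,suppress=True)
P=json.load(open('P.json'))
def solve(p,R,seed):
    b=ik(p,R,np.array(seed,float),n=1); 
    if not b or b[0][0]>150:
        b=ik(p,R,np.array(seed,float),n=25)
    b=[x for x in b if np.all(x[1]>LO+1.5)&np.all(x[1]<HI-1.5)]
    return b[0][1]
def emit(q0,q1,f,p=None,R=None,cart=False,v=36,w=.115):
    """rows along a joint (or straight) path from commanded pose p,R; returns new commanded pose"""
    if p is None: p,R=fk(q0,P)
    n=60; 
    if cart:
        p1,R1=fk(q1,P); S=Slerp([0,1],Ro.concatenate([R,R1])); path=[(p+(p1-p)*k/n,S(k/n)) for k in range(n+1)]
    else: path=[fk(np.array(q0)+(np.array(q1)-q0)*k/n,P) for k in range(n+1)]
    cost=np.cumsum([0]+[max(np.linalg.norm(b[0]-a[0])*1000/v,(b[1]*a[1].inv()).magnitude()/w) for a,b in zip(path,path[1:])])
    m=int(np.ceil(cost[-1])); rows=[]; zmin=1
    for k in range(1,m+1):
        i=int(np.argmin(abs(cost-cost[-1]*k/m))); a,b=path[i]
        d=np.round((a-p)*1000); r=np.round((b*R.inv()).as_rotvec(),2)
        r*=1 if np.linalg.norm(r)<.1249 else .95; r=np.round(r,3)
        rows.append([f,*map(int,d),*map(float,r)]); p=p+d/1000; R=Ro.from_rotvec(r)*R; zmin=min(zmin,p[2])
    for k in range(0,len(rows),5): print(json.dumps(rows[k:k+5]))
    a,b=path[-1]; print("residual mm",(a-p)*1000,"rad",np.round((b*R.inv()).as_rotvec(),3),"zmin",zmin)
    return p,R
E
cat > pb.py <<'E'
from rows import *
s=sense(); q=s["joints"]
pg,Rg=grip(.07,.115,15)
z=Rg.as_matrix()[:,2]
qg=solve(pg,Rg,[50,21,-33,23,-26,27]); qa=solve(pg-.11*z,Rg,qg); print(qg,qa)
p,R=emit(q,qa,60); emit(qa,qg,60,p,R,cart=True,v=32)
jar=np.array([.5812,-.2945,0]); pf=jar+[0,0,.123]; Rf=upright(Rg,-110)
qf=solve(pf,Rf,[2,40,-30,65,-75,-70]); qfa=solve(pf+[0,0,.12],Rf,qf); qu=solve(pg+[0,0,.13],Rg,qa); print(qu,qfa,qf)
print("CARRY"); emit(qg,qu,0,cart=True,v=32); emit(qu,qfa,0); emit(qfa,qf,0,cart=True,v=30)
E
python3 pb.py
```

```text
[ 49.7  21.  -33.4  23.3 -26.3  27.1] [ 52.8  11.5 -26.7  16.  -42.3  33.1]
[[60, 8, 22, -16, -0.09, 0.07, 0.01], [60, 10, 30, -12, -0.1, 0.04, 0.01], [60, 9, 34, -7, -0.08, 0.0, 0.01], [60, 6, 33, -5, -0.06, -0.01, 0.01], [60, 2, 33, -3, -0.05, -0.02, 0.02]]
[[60, 0, 37, -2, -0.04, -0.03, 0.02], [60, -4, 35, -2, -0.03, -0.03, 0.01]]
residual mm [ 0.4 -0.4  0. ] rad [-0.  0.  0.] zmin 0.21015616606657406
[[60, 7, 1, -27, -0.0, 0.0, 0.0], [60, 7, 0, -26, -0.0, 0.0, 0.0], [60, 7, 1, -27, -0.0, 0.0, 0.0], [60, 8, 1, -26, -0.0, 0.0, 0.0]]
residual mm [-0.4 -0.  -0.2] rad [-0.  0.  0.] zmin 0.10415616606657407
[ 50.6  12.7 -20.9  14.3 -46.4  37.3] [  3.1  33.6 -21.   57.3 -82.  -57.5] [  2.6  41.9 -25.5  60.  -75.1 -68.5]
CARRY
[[0, 0, 0, 26, 0.0, -0.0, 0.0], [0, 0, 0, 26, 0.0, -0.0, 0.0], [0, 0, 0, 26, 0.0, -0.0, 0.0], [0, 0, 0, 26, 0.0, -0.0, 0.0], [0, 0, 0, 26, 0.0, -0.0, 0.0]]
residual mm [-0.  0.  0.] rad [ 0. -0.  0.] zmin 0.12992057511395216
[[0, 15, -29, -5, -0.04, 0.0, -0.11], [0, 15, -29, -4, -0.04, 0.01, -0.1], [0, 12, -30, -3, -0.04, -0.01, -0.11], [0, 12, -31, -3, -0.04, -0.0
[... 186 characters left out ...]
2, -0.1], [0, 4, -31, 0, -0.05, -0.03, -0.1]]
[[0, 3, -31, 2, -0.05, -0.02, -0.1], [0, 1, -30, 1, -0.05, -0.03, -0.09], [0, 1, -30, 2, -0.06, -0.03, -0.09], [0, -1, -30, 3, -0.05, -0.03, -0.09], [0, -2, -29, 2, -0.06, -0.04, -0.08]]
[[0, -2, -29, 3, -0.06, -0.03, -0.09], [0, -4, -28, 4, -0.07, -0.04, -0.07], [0, -6, -36, 4, -0.076, -0.048, -0.095], [0, -5, -27, 4, -0.07, -0.03, -0.07], [0, -6, -25, 3, -0.07, -0.04, -0.06]]
residual mm [ 0.  -0.5  0.1] rad [-0. -0. -0.] zmin 0.21492057511406581
[[0, 0, 0, -30, -0.0, 0.0, -0.0], [0, 0, 0, -30, -0.0, 0.0, -0.0], [0, 0, 0, -30, -0.0, 0.0, -0.0], [0, 0, 0, -30, -0.0, 0.0, -0.0]]
residual mm [ 0. -0.  0.] rad [-0.  0. -0.] zmin 0.12299999997767677
```

Request:
drive_tool(
  rows=[
    [60,8,22,-16,-0.09,0.07,0.01],
    [60,10,30,-12,-0.1,0.04,0.01],
    [60,9,34,-7,-0.08,0.0,0.01],
    [60,6,33,-5,-0.06,-0.01,0.01],
    [60,2,33,-3,-0.05,-0.02,0.02],
  ],
)

```text
time_s: 10.07
tcp_pos: [0.4847, 0.2205, 0.2143]
ee_rot: [[0.975, 0.085, 0.206], [0.066, -0.993, 0.094], [0.213, -0.078, -0.974]]
wrist_force: [1.3, 0.1, -0.1]
gripper_width: 0.599
gripper_force: 0.0
```

Request:
drive_tool(
  rows=[
    [60,0,37,-2,-0.04,-0.03,0.02],
    [60,-4,35,-2,-0.03,-0.03,0.01],
    [60,0,0,0,0,0,0],
    [60,0,0,0,0,0,0],
  ],
)

```text
time_s: 10.4
tcp_pos: [0.4791, 0.2918, 0.2097]
ee_rot: [[0.958, 0.119, 0.26], [0.114, -0.993, 0.035], [0.262, -0.004, -0.965]]
wrist_force: [0.1, -0.6, 0.4]
gripper_width: 0.601
gripper_force: 0.0
```

```bash
cat > chk.py <<'E'
import sys
from rows import *
from h import capture,cv2,masks_of,pts
s=sense(); R=Ro.from_matrix(s["ee_rot"]); print(s["time_s"],s["joints"],s["wrist_force"],s["gripper_width"])
def to(p,Rt,nm): print(nm,"need mm",(p-s["tcp_pos"])*1000,"rad",np.round((Rt*R.inv()).as_rotvec(),3))
E
python3 - <<'E'
from chk import *
pg,Rg=grip(.07,.115,15); to(pg,Rg,"grip")
c=capture("scene"); cv2.imwrite("pics/c.png",cv2.resize(c["frame"][120:270,270:420,::-1],None,fx=4,fy=4))
E
```

```text
10.4 [ 53.   11.3 -27.2  16.2 -41.8  32.6] [ 0.1 -0.6  0.4] 0.6012377975259613
grip need mm [  30.1    3.2 -105.8] rad [-0.  0.  0.]
```

View pics/c.png

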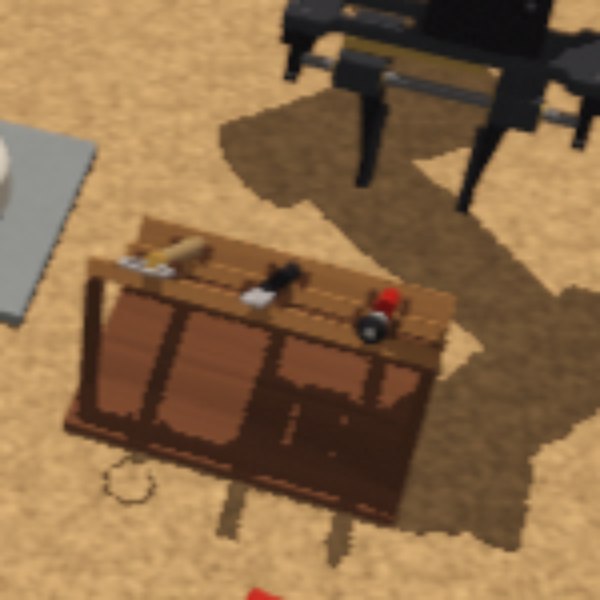

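The crop shows the fingers at (370,180) and (465,205), straddling the brush head (375,325), with the knife and loop to the left. I'm descending and gripping.

Request:
drive_tool(
  rows=[
    [60,8,1,-28,0,0,0],
    [60,8,1,-28,0,0,0],
    [60,7,1,-25,0,0,0],
    [60,5,0,-18,0,0,0],
    [60,2,0,-7,0,0,0],
  ],
)

```text
time_s: 10.87
tcp_pos: [0.5102, 0.2897, 0.1021]
ee_rot: [[0.96, 0.111, 0.258], [0.106, -0.994, 0.032], [0.26, -0.003, -0.966]]
wrist_force: [-0.1, 0.1, 0.9]
gripper_width: 0.6
gripper_force: 0.0
```

Request:
drive_tool(
  rows=[
    [60,0,0,0,0,0,0],
    [0,0,0,0,0,0,0],
    [0,0,0,0,0,0,0],
    [0,0,0,0,0,0,0],
    [0,0,0,0,0,0,0],
  ],
)

```text
time_s: 11.28
tcp_pos: [0.5108, 0.293, 0.1062]
ee_rot: [[0.958, 0.114, 0.263], [0.108, -0.993, 0.038], [0.266, -0.008, -0.964]]
wrist_force: [-0.3, 0.7, -0.0]
gripper_width: 0.381
gripper_force: 0.0
```

Request:
drive_tool(
  rows=[
    [0,0,0,0,0,0,0],
    [0,0,0,0,0,0,0],
    [0,0,0,0,0,0,0],
    [0,0,0,0,0,0,0],
    [0,0,0,0,0,0,0],
  ],
)

```text
time_s: 11.7
tcp_pos: [0.5105, 0.2927, 0.105]
ee_rot: [[0.958, 0.114, 0.262], [0.109, -0.993, 0.036], [0.264, -0.006, -0.965]]
wrist_force: [-1.5, 1.1, 2.1]
gripper_width: 0.137
gripper_force: 30.0
```

Run:
```python
from chk import *
pg,Rg=grip(.07,.115,15); to(pg,Rg,"grip"); print(s["gripper_force"])
```

```text
11.7 [ 49.3  20.8 -33.7  23.7 -25.8  26.6] [-1.5  1.1  2.1] 0.13668166679409302
grip need mm [-1.3  2.3 -1.1] rad [-0.  0.  0.]
29.999468978494406
```

Request:
drive_tool(
  rows=[
    [0,0,0,26,0,0,0],
    [0,0,0,26,0,0,0],
    [0,0,0,26,0,0,0],
    [0,0,0,26,0,0,0],
    [0,0,0,26,0,0,0],
  ],
)

```text
time_s: 12.12
tcp_pos: [0.51, 0.2922, 0.2356]
ee_rot: [[0.959, 0.114, 0.26], [0.108, -0.993, 0.035], [0.263, -0.006, -0.965]]
wrist_force: [1.6, -0.5, -1.0]
gripper_width: 0.138
gripper_force: 30.0
```

Request:
drive_tool(
  rows=[
    [0,15,-29,-5,-0.04,0.0,-0.11],
    [0,15,-29,-4,-0.04,0.01,-0.1],
    [0,12,-30,-3,-0.04,-0.01,-0.11],
    [0,12,-31,-3,-0.04,0.0,-0.11],
    [0,7,-20,-1,-0.03,-0.01,-0.07],
  ],
)

```text
time_s: 12.53
tcp_pos: [0.5718, 0.1513, 0.2178]
ee_rot: [[0.901, -0.381, 0.209], [-0.321, -0.907, -0.272], [0.293, 0.178, -0.939]]
wrist_force: [0.4, 0.2, 0.1]
gripper_width: 0.136
gripper_force: 30.0
```

Request:
drive_tool(
  rows=[
    [0,9,-31,-2,-0.04,-0.01,-0.11],
    [0,7,-31,-1,-0.04,-0.02,-0.1],
    [0,7,-31,0,-0.05,-0.01,-0.1],
    [0,5,-31,0,-0.04,-0.02,-0.1],
    [0,4,-31,0,-0.05,-0.03,-0.1],
  ],
)

```text
time_s: 12.95
tcp_pos: [0.6038, -0.0029, 0.2155]
ee_rot: [[0.613, -0.785, 0.082], [-0.633, -0.551, -0.544], [0.473, 0.282, -0.835]]
wrist_force: [0.9, 0.5, 0.0]
gripper_width: 0.135
gripper_force: 30.0
```

Request:
drive_tool(
  rows=[
    [0,3,-31,2,-0.05,-0.02,-0.1],
    [0,1,-30,1,-0.05,-0.03,-0.09],
    [0,1,-30,2,-0.06,-0.03,-0.09],
    [0,-1,-30,3,-0.05,-0.03,-0.09],
    [0,-2,-29,2,-0.06,-0.04,-0.08],
  ],
)

```text
time_s: 13.37
tcp_pos: [0.6058, -0.1529, 0.2255]
ee_rot: [[0.22, -0.971, -0.097], [-0.663, -0.076, -0.744], [0.715, 0.228, -0.661]]
wrist_force: [-0.8, 0.1, -0.7]
gripper_width: 0.136
gripper_force: 30.0
```

Request:
drive_tool(
  rows=[
    [0,-2,-29,3,-0.06,-0.03,-0.09],
    [0,-4,-28,4,-0.07,-0.04,-0.07],
    [0,-6,-36,4,-0.076,-0.048,-0.095],
    [0,-5,-27,4,-0.07,-0.03,-0.07],
    [0,-6,-25,3,-0.07,-0.04,-0.06],
  ],
)

```text
time_s: 13.78
tcp_pos: [0.5823, -0.2982, 0.2433]
ee_rot: [[-0.145, -0.942, -0.303], [-0.395, 0.336, -0.855], [0.907, -0.004, -0.421]]
wrist_force: [0.0, 0.0, -0.8]
gripper_width: 0.134
gripper_force: 30.0
```

Request:
drive_tool(
  rows=[
    [0,0,0,0,0,0,0],
    [0,0,0,0,0,0,0],
  ],
)

```text
time_s: 13.95
tcp_pos: [0.5818, -0.2978, 0.2423]
ee_rot: [[-0.141, -0.942, -0.303], [-0.399, 0.334, -0.854], [0.906, 0.001, -0.423]]
wrist_force: [0.1, -0.4, 0.1]
gripper_width: 0.136
gripper_force: 30.0
```

Run:
```python
from chk import *
pg,Rg=grip(.07,.115,15); to(np.array([.5812,-.2945,.243]),upright(Rg,-110),"above")
for n in ("scene","top"):
    c=capture(n); 
    for r in masks_of("brush",c)[:1]:
        Q=pts(c,r["region"]); print(n,r["p"],len(Q))
        if len(Q)>8:
            g=cv2.fitLine(Q.astype(np.float32),cv2.DIST_HUBER,0,.01,.01).ravel(); print("dir",np.round(g[:3]*np.sign(g[2]),3),"pt",g[3:]*1000,"z",Q[:,2].min(),Q[:,2].max())
    if n=="scene": cv2.imwrite("pics/d.png",cv2.resize(c["frame"][40:240,80:300,::-1],None,fx=3,fy=3))
```

```text
13.95 [  2.8  33.6 -21.3  57.9 -81.5 -57.4] [ 0.1 -0.4  0.1] 0.1361597708626114
above need mm [-0.6  3.3  0.7] rad [-0. -0. -0.]
scene 0.56 201
dir [0. 0. 1.] pt [ 581.8 -291.5  258.2] z -0.00079878904044985 0.33736018052256345
top 0.63 236
dir [-0.  0.  1.] pt [ 578.3 -290.9  259.7] z -0.0009288937587402411 0.34014622788623466
```

View pics/d.png

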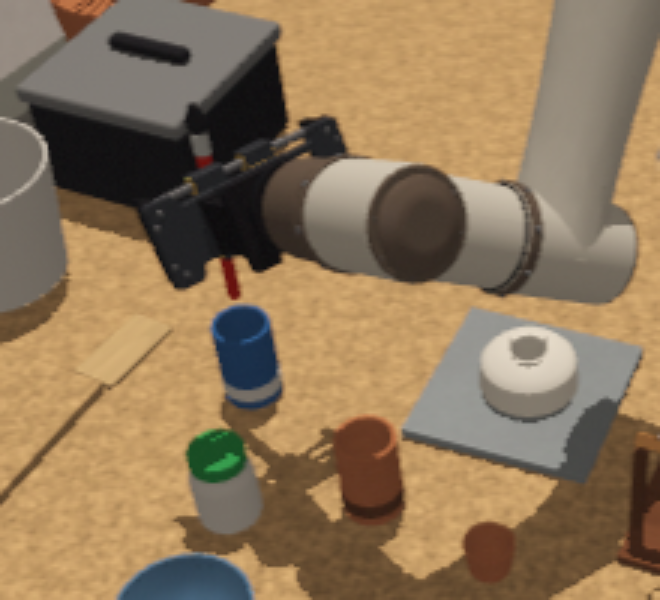

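The brush hangs upright in the crop, its foot (233,295) just above the jar mouth (243,325), and the bowl sits on the board (528,370). I'm lowering it.

Request:
drive_tool(
  rows=[
    [0,-0.5,3.3,-5,0,0,0],
    [0,0,0,-25,0,0,0],
    [0,0,0,-25,0,0,0],
    [0,0,0,-25,0,0,0],
    [0,0,0,-20,0,0,0],
  ],
)

```text
time_s: 14.57
tcp_pos: [0.5819, -0.2921, 0.1421]
ee_rot: [[-0.141, -0.943, -0.3], [-0.399, 0.331, -0.855], [0.906, -0.001, -0.423]]
wrist_force: [-0.7, 0.2, -1.7]
gripper_width: 0.134
gripper_force: 30.0
```

Request:
drive_tool(
  rows=[
    [0,0,0,-8,0,0,0],
    [0,0,0,-4,0,0,0],
    [0,0,0,0,0,0,0],
    [0,0,0,0,0,0,0],
  ],
)

```text
time_s: 14.9
tcp_pos: [0.5826, -0.293, 0.1327]
ee_rot: [[-0.144, -0.943, -0.3], [-0.398, 0.332, -0.855], [0.906, -0.004, -0.423]]
wrist_force: [-0.3, 0.7, -0.3]
gripper_width: 0.134
gripper_force: 30.0
```

Request:
drive_tool(
  rows=[
    [0,0,0,-1.5,0,0,0],
    [0,0,0,0,0,0,0],
  ],
)

```text
time_s: 15.07
tcp_pos: [0.5823, -0.2932, 0.1312]
ee_rot: [[-0.144, -0.943, -0.3], [-0.398, 0.333, -0.855], [0.906, -0.004, -0.424]]
wrist_force: [-0.4, 0.4, 0.7]
gripper_width: 0.138
gripper_force: 30.0
```

Request:
drive_tool(
  rows=[
    [0,0,0,-1.5,0,0,0],
    [0,0,0,0,0,0,0],
  ],
)

```text
time_s: 15.23
tcp_pos: [0.582, -0.2933, 0.1291]
ee_rot: [[-0.143, -0.943, -0.301], [-0.398, 0.333, -0.855], [0.906, -0.003, -0.423]]
wrist_force: [-0.2, 0.0, -0.1]
gripper_width: 0.137
gripper_force: 30.0
```

Request:
drive_tool(
  rows=[
    [0,0,0,-1.5,0,0,0],
    [0,0,0,0,0,0,0],
  ],
)

```text
time_s: 15.4
tcp_pos: [0.5818, -0.2934, 0.1271]
ee_rot: [[-0.143, -0.943, -0.301], [-0.398, 0.333, -0.855], [0.906, -0.002, -0.423]]
wrist_force: [0.0, -0.6, 0.1]
gripper_width: 0.138
gripper_force: 30.0
```

Request:
drive_tool(
  rows=[
    [0,0,0,-1.5,0,0,0],
    [0,0,0,0,0,0,0],
  ],
)

```text
time_s: 15.57
tcp_pos: [0.5819, -0.2933, 0.1255]
ee_rot: [[-0.142, -0.943, -0.301], [-0.398, 0.333, -0.855], [0.906, -0.002, -0.423]]
wrist_force: [-0.5, 0.7, 0.2]
gripper_width: 0.135
gripper_force: 30.0
```

Request:
drive_tool(
  rows=[
    [0,0,0,-1,0,0,0],
    [0,0,0,0,0,0,0],
  ],
)

```text
time_s: 15.73
tcp_pos: [0.582, -0.2934, 0.1254]
ee_rot: [[-0.142, -0.943, -0.301], [-0.397, 0.333, -0.855], [0.907, -0.002, -0.422]]
wrist_force: [0.0, -0.8, 2.0]
gripper_width: 0.134
gripper_force: 30.0
```

Request:
drive_tool(
  rows=[
    [20,0,0,0,0,0,0],
    [30,0,0,0,0,0,0],
    [50,0,0,0,0,0,0],
    [70,0,0,0,0,0,0],
    [100,0,0,0,0,0,0],
  ],
)

```text
time_s: 16.15
tcp_pos: [0.5818, -0.2933, 0.1244]
ee_rot: [[-0.142, -0.943, -0.301], [-0.398, 0.333, -0.855], [0.906, -0.002, -0.423]]
wrist_force: [-0.4, 0.4, 0.1]
gripper_width: 0.414
gripper_force: 0.0
```

Request:
drive_tool(
  rows=[
    [100,0,0,0,0,0,0],
    [100,0,0,0,0,0,0],
    [100,0,0,0,0,0,0],
    [100,3,8,4,0,0,0],
    [100,6,17,8,0,0,0],
  ],
)

```text
time_s: 16.57
tcp_pos: [0.5893, -0.2693, 0.1362]
ee_rot: [[-0.141, -0.942, -0.305], [-0.398, 0.336, -0.854], [0.907, 0.001, -0.422]]
wrist_force: [0.4, 0.2, -0.7]
gripper_width: 0.796
gripper_force: 0.0
```

Request:
drive_tool(
  rows=[
    [100,9,25,13,0,0,0],
    [100,10,28,14,0,0,0],
    [100,10,28,16,0,0,0],
    [100,0,0,20,0,0,0],
    [100,0,0,0,0,0,0],
  ],
)

```text
time_s: 16.98
tcp_pos: [0.6226, -0.1844, 0.2035]
ee_rot: [[-0.148, -0.944, -0.294], [-0.399, 0.329, -0.856], [0.905, -0.009, -0.425]]
wrist_force: [0.2, 0.2, 1.5]
gripper_width: 0.994
gripper_force: 0.0
```

```bash
cat > pl.py <<'E'
from rows import *
s=sense(); q=s["joints"]; print(s["time_s"],s["tcp_pos"],q)
pg,Rg=grip(-.07,.115,15); z=Rg.as_matrix()[:,2]
qg=solve(pg,Rg,[36,17,-38,20,-22,43]); qa=solve(pg-.11*z,Rg,qg); print(qg,qa)
p,R=emit(q,qa,60); emit(qa,qg,60,p,R,cart=True,v=32)
jar=np.array([.6515,-.1065,0]); pf=jar+[0,0,.1235]; Rf=upright(Rg,-110)
qf=solve(pf,Rf,[19,47,-13,50,-84,-66]); qfa=solve(pf+[0,0,.12],Rf,qf); qu=solve(pg+[0,0,.13],Rg,qa); print(qu,qfa,qf)
print("CARRY"); emit(qu,qfa,0)
E
python3 pl.py
python3 - <<'E'
from chk import *
c=capture("scene"); cv2.imwrite("pics/e.png",cv2.resize(c["frame"][40:240,80:300,::-1],None,fx=3,fy=3))
E
```

```text
16.9833 [ 0.6 -0.2  0.2] [ 13.3  39.3 -15.2  50.1 -86.3 -61.1]
[ 36.5  17.4 -38.3  19.6 -22.4  43.1] [ 39.1   6.8 -31.4  12.5 -39.7  49. ]
[[60, -5, 15, -2, 0.08, 0.05, 0.06], [60, -4, 15, -3, 0.08, 0.05, 0.06], [60, -5, 16, -2, 0.07, 0.05, 0.07], [60, -5, 16, -2, 0.08, 0.05, 0.07], [60, -5, 17, -2, 0.07, 0.04, 0.08]]
[[60, -5, 16, -2, 0.06, 0.04, 0.08], [60, -5, 18, -1, 0.07, 0.04, 0.08], [60, -6, 17, -1, 0.06, 0.03, 0.09], [60, -5, 17, -1, 0.06, 0.03, 0.09], [60, -6, 18, -1, 0.06, 0.02, 0.09]]
[[60, -6, 18, 0, 0.06, 0.02, 0.1], [60, -7, 18, 1, 0.05, 0.02, 0.1], [60, -7, 18, 1, 0.05, 0.01, 0.1], [60, -6, 17, 1, 0.05, 0.01, 0.1], [60, -8, 18, 2, 0.04, -0.0, 0.11]]
[[60, -7, 17, 3, 0.04, -0.0, 0.1], [60, -8, 17, 3, 0.05, -0.01, 0.1], [60, -8, 17, 4, 0.03, -0.01, 0.11], [60, -8, 16, 4, 0.04, -0.02, 0.1], [60, -9, 16, 5, 0.03, -0.02, 0.1]]
residual mm [ 0.2 -0.  -0.4] rad [ 0. -0.  0.] zmin 0.18654661957816407
[[60, 7, 1, -27, 0.0, -0.0, 0.0], [60, 7, 1, -26, 0.0, -0.0, 0.0], [60, 7, 1, -27, 0.0, -0.0, 0.0], [60, 7, 0, -27, 0.01, -0.0, 0.0]]
residual mm [0.5 0.4 0.4] rad [-0. -0.  0.] z
[... 330 characters left out ...]
9, -19, -2, -0.057, -0.0, -0.124], [0, 7, -15, -1, -0.05, -0.01, -0.11], [0, 6, -14, 0, -0.06, -0.01, -0.1], [0, 7, -14, 1, -0.05, -0.02, -0.1], [0, 6, -15, 0, -0.06, -0.02, -0.09]]
[[0, 6, -13, 2, -0.06, -0.02, -0.1], [0, 4, -10, 1, -0.04, -0.02, -0.06], [0, 6, -13, 2, -0.07, -0.03, -0.08], [0, 5, -13, 3, -0.06, -0.04, -0.09], [0, 6, -13, 2, -0.07, -0.04, -0.08]]
[[0, 6, -12, 4, -0.08, -0.04, -0.08], [0, 5, -12, 3, -0.07, -0.05, -0.07], [0, 6, -11, 3, -0.08, -0.05, -0.07], [0, 5, -10, 4, -0.08, -0.05, -0.07], [0, 5, -10, 4, -0.09, -0.06, -0.06]]
residual mm [ 0.5 -0.5 -0.4] rad [0. 0. 0.] zmin 0.21492057511600882
16.9833 [ 13.3  39.3 -15.2  50.1 -86.3 -61.1] [0.2 0.2 1.5] 0.9935017104441892
```

View pics/e.png

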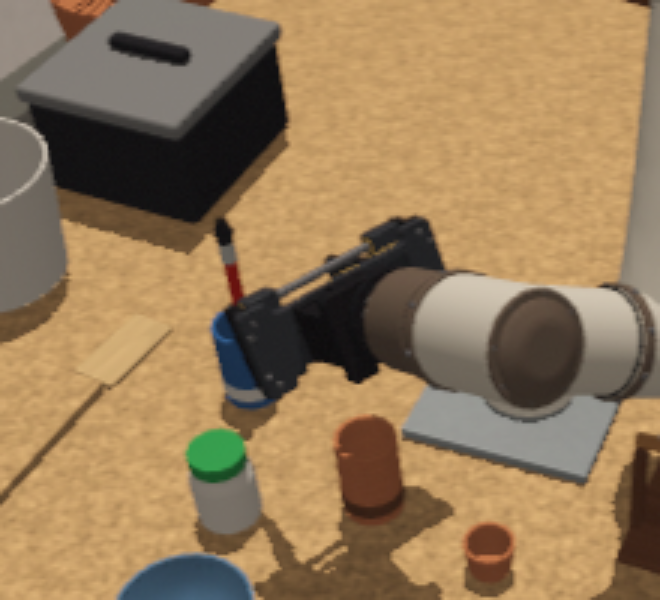

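The brush stands in the blue jar (230,270). Going to the loop tool, 30 mm higher for clearance.

Request:
drive_tool(
  rows=[
    [100,0,0,30,0,0,0],
    [60,-5,15,-2,0.08,0.05,0.06],
    [60,-4,15,-3,0.08,0.05,0.06],
    [60,-5,16,-2,0.07,0.05,0.07],
    [60,-5,16,-2,0.08,0.05,0.07],
  ],
)

```text
time_s: 17.45
tcp_pos: [0.5997, -0.1251, 0.2194]
ee_rot: [[0.171, -0.965, -0.197], [-0.656, 0.038, -0.754], [0.736, 0.258, -0.627]]
wrist_force: [-0.3, -0.5, 0.3]
gripper_width: 0.783
gripper_force: 0.0
```

Request:
drive_tool(
  rows=[
    [60,-5,17,-2,0.07,0.04,0.08],
    [60,-5,16,-2,0.06,0.04,0.08],
    [60,-5,18,-1,0.07,0.04,0.08],
    [60,-6,17,-1,0.06,0.03,0.09],
    [60,-5,17,-1,0.06,0.03,0.09],
  ],
)

```text
time_s: 17.87
tcp_pos: [0.5737, -0.04, 0.2128]
ee_rot: [[0.572, -0.819, -0.045], [-0.688, -0.448, -0.571], [0.448, 0.358, -0.82]]
wrist_force: [-1.0, 0.2, 0.0]
gripper_width: 0.608
gripper_force: 0.0
```

Request:
drive_tool(
  rows=[
    [60,-6,18,-1,0.06,0.02,0.09],
    [60,-6,18,0,0.06,0.02,0.1],
    [60,-7,18,1,0.05,0.02,0.1],
    [60,-7,18,1,0.05,0.01,0.1],
    [60,-6,17,1,0.05,0.01,0.1],
  ],
)

```text
time_s: 18.28
tcp_pos: [0.5416, 0.0489, 0.2149]
ee_rot: [[0.879, -0.466, 0.103], [-0.415, -0.853, -0.315], [0.235, 0.234, -0.944]]
wrist_force: [-0.1, -0.1, -0.1]
gripper_width: 0.6
gripper_force: 0.0
```

Request:
drive_tool(
  rows=[
    [60,-8,18,2,0.04,0,0.11],
    [60,-7,17,3,0.04,0,0.1],
    [60,-8,17,3,0.05,-0.01,0.1],
    [60,-8,17,4,0.03,-0.01,0.11],
    [60,-8,16,4,0.04,-0.02,0.1],
  ],
)

```text
time_s: 18.7
tcp_pos: [0.503, 0.1339, 0.2311]
ee_rot: [[0.971, 0.025, 0.236], [0.033, -0.999, -0.032], [0.235, 0.039, -0.971]]
wrist_force: [0.2, 0.2, 0.3]
gripper_width: 0.602
gripper_force: 0.0
```

Request:
drive_tool(
  rows=[
    [60,-9,16,5,0.03,-0.02,0.1],
    [60,0,0,0,0,0,0],
    [60,0,0,0,0,0,0],
  ],
)

```text
time_s: 18.95
tcp_pos: [0.4942, 0.1491, 0.2366]
ee_rot: [[0.959, 0.118, 0.256], [0.117, -0.993, 0.019], [0.257, 0.012, -0.966]]
wrist_force: [0.2, 0.1, 0.3]
gripper_width: 0.601
gripper_force: 0.0
```

Run:
```python
from chk import *
pg,Rg=grip(-.07,.115,15); to(pg,Rg,"grip")
```

```text
18.95 [ 39.4   4.9 -29.3  12.3 -44.2  49.5] [0.2 0.1 0.3] 0.6005461994156872
grip need mm [  31.8    6.8 -132.6] rad [ 0. -0.  0.]
```

Request:
drive_tool(
  rows=[
    [60,4,3,-30,0,0,0],
    [60,8,2,-30,0,0,0],
    [60,8,1,-28,0,0,0],
    [60,6,1,-24,0,0,0],
    [60,4,0,-14,0,0,0],
  ],
)

```text
time_s: 19.37
tcp_pos: [0.5241, 0.155, 0.1066]
ee_rot: [[0.961, 0.117, 0.251], [0.117, -0.993, 0.015], [0.251, 0.015, -0.968]]
wrist_force: [0.3, -0.6, 0.1]
gripper_width: 0.602
gripper_force: 0.0
```

Request:
drive_tool(
  rows=[
    [60,2,0,-7,0,0,0],
    [60,0,0,0,0,0,0],
    [60,0,0,0,0,0,0],
  ],
)

```text
time_s: 19.62
tcp_pos: [0.5272, 0.1562, 0.1034]
ee_rot: [[0.959, 0.119, 0.256], [0.118, -0.993, 0.018], [0.256, 0.013, -0.966]]
wrist_force: [0.6, -0.5, 0.6]
gripper_width: 0.598
gripper_force: 0.0
```

Run:
```python
from chk import *
pg,Rg=grip(-.07,.115,15); to(pg,Rg,"grip")
```

```text
19.6167 [ 36.6  17.6 -38.4  20.9 -22.7  41.7] [ 0.6 -0.5  0.6] 0.598031001849705
grip need mm [-1.2 -0.3  0.5] rad [ 0. -0.  0.]
```

Request:
drive_tool(
  rows=[
    [0,0,0,0,0,0,0],
    [0,0,0,0,0,0,0],
    [0,0,0,0,0,0,0],
    [0,0,0,0,0,0,0],
    [0,0,0,0,0,0,0],
  ],
)

```text
time_s: 20.03
tcp_pos: [0.527, 0.1569, 0.1044]
ee_rot: [[0.959, 0.12, 0.258], [0.119, -0.993, 0.02], [0.258, 0.011, -0.966]]
wrist_force: [0.2, 0.1, 0.0]
gripper_width: 0.306
gripper_force: 0.0
```

Request:
drive_tool(
  rows=[
    [0,0,0,0,0,0,0],
    [0,0,0,0,0,0,0],
    [0,0,0,0,0,0,0],
    [0,0,0,0,0,0,0],
  ],
)

```text
time_s: 20.37
tcp_pos: [0.527, 0.1567, 0.1038]
ee_rot: [[0.959, 0.12, 0.257], [0.119, -0.993, 0.019], [0.257, 0.012, -0.966]]
wrist_force: [0.2, 0.0, 0.6]
gripper_width: 0.134
gripper_force: 30.0
```

Run:
```python
from chk import *
pg,Rg=grip(-.07,.115,15); to(pg,Rg,"grip"); print(s["gripper_force"])
```

```text
20.3667 [ 36.7  17.6 -38.4  21.  -22.7  41.7] [0.2 0.  0.6] 0.133992799085468
grip need mm [-0.9 -0.7  0.1] rad [0. 0. 0.]
29.99983398243785
```

Request:
drive_tool(
  rows=[
    [0,0,0,26,0,0,0],
    [0,0,0,26,0,0,0],
    [0,0,0,26,0,0,0],
    [0,0,0,26,0,0,0],
    [0,0,0,26,0,0,0],
  ],
)

```text
time_s: 20.78
tcp_pos: [0.5265, 0.1566, 0.2347]
ee_rot: [[0.959, 0.12, 0.256], [0.119, -0.993, 0.019], [0.257, 0.012, -0.966]]
wrist_force: [-0.1, 0.9, -0.9]
gripper_width: 0.136
gripper_force: 30.0
```

Request:
drive_tool(
  rows=[
    [0,0,0,0,0,0,0],
  ],
)

```text
time_s: 20.87
tcp_pos: [0.5296, 0.1586, 0.2399]
ee_rot: [[0.956, 0.121, 0.267], [0.119, -0.993, 0.025], [0.268, 0.007, -0.963]]
wrist_force: [1.3, 1.0, 0.0]
gripper_width: 0.136
gripper_force: 30.0
```

Run:
```python
from rows import *
pg,Rg=grip(-.07,.115,15); jar=np.array([.6515,-.1065,.1235]); kt=np.array([.596,.235,.17])
L2,L3,h,d,so,wo=P
q0=sense()["joints"]; print(q0)
def seg(a,b):
    t=np.clip(np.dot(kt-a,b-a)/np.dot(b-a,b-a),0,1); return np.linalg.norm(kt-a-t*(b-a))*1000
for phi in (-80,-95,-110,-125,-140,-155,-170):
    Rf=upright(Rg,phi)
    try: q=solve(jar,Rf,[19,47,-9,45,-88,-65])
    except Exception: print(phi,"no"); continue
    R1=e('z',q[0]); Rf_=R1*e('y',q[1]-q[2]); el=np.array([0,0,h])+(R1*e('y',q[1])).apply([0,0,L2]); w=el+Rf_.apply([L3,0,0])
    R5=Rf_*e('x',-q[3])*e('y',-q[4]); o=w+R5.apply([0,wo,0])
    print(phi,q,"j5c",w*1000,"off",o*1000,"knife dist fore/off/hand",seg(el,w),seg(w,o),seg(o,jar))
```

```text
[ 37.6   8.1 -24.9  11.8 -44.3  51.9]
-80 [ 17.7  38.5 -34.4  75.  -68.4 -71.7] j5c [453.1 144.6 199.6] off [606.3 150.1 245. ] knife dist fore/off/hand 171.6334639157421 110.19713622308068 113.75003777988762
-95 [ 19.9  43.3 -22.   57.5 -77.  -67.1] j5c [529.8 192.1 188.7] off [674.2 153.1 245. ] knife dist fore/off/hand 81.05262466555982 68.88941460217522 135.84951167928062
-110 [ 19.3  48.2  -8.8  44.6 -87.6 -65. ] j5c [614.3 214.7 183.8] off [740.6 138.3 245. ] knife dist fore/off/hand 30.622409281806956 30.62240928180697 189.4204016138639
-125 [ 17.   52.9   4.3  34.4 -99.  -65.6] j5c [697.7 213.2 185.3] off [800.9 106.9 245. ] knife dist fore/off/hand 93.13226174050642 105.08995547696729 249.32945867617312
-140 [  13.9   57.3   17.    25.2 -110.3  -69. ] j5c [773.7 190.8 193.1] off [851.1  61.  245. ] knife dist fore/off/hand 149.28171775504273 184.5914141265665 299.06485831983036
-155 [  10.2   61.1   28.8   15.7 -121.   -75.4] j5c [837.7 151.  208.5] off [887.6   3.6 245. ] knife dist fore/off/hand 196.84774912525293 258.7673036088358 332.96654032942746
-170 [   6.2   63.9   39.3    4.5 -130.3  -85.5] j5c [885.6  96.5 233.6] off [908.1 -61.3 245. ] knife dist fore/off/hand 240.71298189438005 327.2787069235788 348.2745500514716
```

Run:
```python
from rows import *
pg,Rg=grip(-.07,.115,15); jar=np.array([.6515,-.1065,.1235]); kt=np.array([.596,.235,.17]); kf=np.array([.43,.215,.03])
L2,L3,h,d,so,wo=P
q0=sense()["joints"]
def pts_(q):
    R1=e('z',q[0]); Rf_=R1*e('y',q[1]-q[2]); el=np.array([0,0,h])+(R1*e('y',q[1])).apply([0,0,L2]); w=el+Rf_.apply([L3,0,0])
    R5=Rf_*e('x',-q[3])*e('y',-q[4]); o=w+R5.apply([0,wo,0]); t=o+R5.apply([d-.05,0,0]); return el,w,o,t
def mind(q):
    a=pts_(q); S=np.concatenate([x+(y-x)*np.linspace(0,1,30)[:,None] for x,y in zip(a,a[1:])]); K=kf+(kt-kf)*np.linspace(0,1,40)[:,None]
    rail=C+e('z',PSI).apply(np.c_[np.full(40,.045),np.linspace(-.113,.113,40),np.full(40,.125)])
    return [np.linalg.norm(S[:,None]-X[None],axis=2).min()*1000 for X in (K,rail)]
for phi in (-65,-78):
    Rf=upright(Rg,phi); qf=solve(jar,Rf,[17,38,-35,76,-68,-72]); qfa=solve(jar+[0,0,.12],Rf,qf)
    print(phi,qfa,qf); D=np.array([mind(q0+(qfa-q0)*k/20) for k in range(21)]+[mind(qfa+(qf-qfa)*k/10) for k in range(11)])
    print("min clear carry",D[:21].min(0),"down",D[21:].min(0),D[-1],D[0])
emit(q0,qfa,0)
```

```text
-65 [ 13.9  24.1 -40.3  88.3 -62.9 -61.5] [ 11.   34.3 -44.4  98.5 -62.8 -77.6]
min clear carry [162.3 159.4] down [140.4 101.2] [140.4 101.2] [162.3 168.3]
-78 [ 18.7  28.8 -31.4  71.5 -71.7 -58.7] [ 17.1  37.9 -35.9  77.8 -67.5 -72.5]
min clear carry [162.3 151.6] down [113.6 105.1] [113.6 105.1] [162.3 168.3]
[[0, 9, -24, -5, -0.05, 0.01, -0.11], [0, 6, -17, -4, -0.04, 0.0, -0.09], [0, 8, -23, -3, -0.057, -0.0, -0.104], [0, 6, -17, -1, -0.04, -0.01, -0.09], [0, 8, -21, -2, -0.057, -0.019, -0.104]]
[[0, 6, -16, 0, -0.05, -0.02, -0.08], [0, 7, -21, 0, -0.06, -0.04, -0.1], [0, 8, -19, 1, -0.05, -0.05, -0.1], [0, 8, -18, 2, -0.06, -0.05, -0.09], [0, 6, -13, 2, -0.05, -0.04, -0.06]]
[[0, 8, -16, 2, -0.05, -0.07, -0.08], [0, 8, -15, 3, -0.06, -0.07, -0.07], [0, 8, -13, 2, -0.06, -0.08, -0.06], [0, 8, -12, 3, -0.05, -0.08, -0.06], [0, 9, -11, 2, -0.05, -0.09, -0.04]]
[[0, 9, -9, 2, -0.05, -0.09, -0.04]]
residual mm [-0.1 -0.1 -0.4] rad [ 0. -0.  0.] zmin 0.22491956459004175
```

Request:
drive_tool(
  rows=[
    [0,9,-24,-5,-0.05,0.01,-0.11],
    [0,6,-17,-4,-0.04,0,-0.09],
    [0,8,-23,-3,-0.057,0,-0.104],
    [0,6,-17,-1,-0.04,-0.01,-0.09],
    [0,8,-21,-2,-0.057,-0.019,-0.104],
  ],
)

```text
time_s: 21.28
tcp_pos: [0.5641, 0.054, 0.2185]
ee_rot: [[0.906, -0.373, 0.197], [-0.297, -0.896, -0.33], [0.3, 0.241, -0.923]]
wrist_force: [0.7, 0.1, -0.3]
gripper_width: 0.132
gripper_force: 30.0
```

Request:
drive_tool(
  rows=[
    [0,6,-16,0,-0.05,-0.02,-0.08],
    [0,7,-21,0,-0.06,-0.04,-0.1],
    [0,8,-19,1,-0.05,-0.05,-0.1],
    [0,8,-18,2,-0.06,-0.05,-0.09],
    [0,6,-13,2,-0.05,-0.04,-0.06],
  ],
)

```text
time_s: 21.7
tcp_pos: [0.599, -0.0333, 0.2227]
ee_rot: [[0.635, -0.757, 0.158], [-0.52, -0.569, -0.636], [0.571, 0.322, -0.755]]
wrist_force: [-0.2, 1.0, -0.2]
gripper_width: 0.131
gripper_force: 30.0
```

Request:
drive_tool(
  rows=[
    [0,8,-16,2,-0.05,-0.07,-0.08],
    [0,8,-15,3,-0.06,-0.07,-0.07],
    [0,8,-13,2,-0.06,-0.08,-0.06],
    [0,8,-12,3,-0.05,-0.08,-0.06],
    [0,9,-11,2,-0.05,-0.09,-0.04],
  ],
)

```text
time_s: 22.12
tcp_pos: [0.6406, -0.0995, 0.235]
ee_rot: [[0.185, -0.967, 0.173], [-0.46, -0.241, -0.855], [0.869, 0.078, -0.489]]
wrist_force: [-0.7, -0.0, 0.1]
gripper_width: 0.133
gripper_force: 30.0
```

Request:
drive_tool(
  rows=[
    [0,9,-9,2,-0.05,-0.09,-0.04],
    [0,0,0,0,0,0,0],
    [0,0,0,0,0,0,0],
    [0,0,0,0,0,0,0],
  ],
)

```text
time_s: 22.45
tcp_pos: [0.6487, -0.1081, 0.2374]
ee_rot: [[0.093, -0.979, 0.179], [-0.423, -0.202, -0.883], [0.901, 0.007, -0.433]]
wrist_force: [-0.5, -0.9, 0.2]
gripper_width: 0.136
gripper_force: 30.0
```

Run:
```python
from chk import *
pg,Rg=grip(-.07,.115,15); to(np.array([.6515,-.1065,.2435]),upright(Rg,-78),"above")
c=capture("scene"); cv2.imwrite("pics/f.png",cv2.resize(c["frame"][70:270,130:350,::-1],None,fx=3,fy=3))
```

```text
22.45 [ 18.6  29.  -31.5  70.8 -71.2 -58.5] [-0.5 -0.9  0.2] 0.1358272867814388
above need mm [2.8 1.6 6.1] rad [-0. -0.  0.]
```

View pics/f.png

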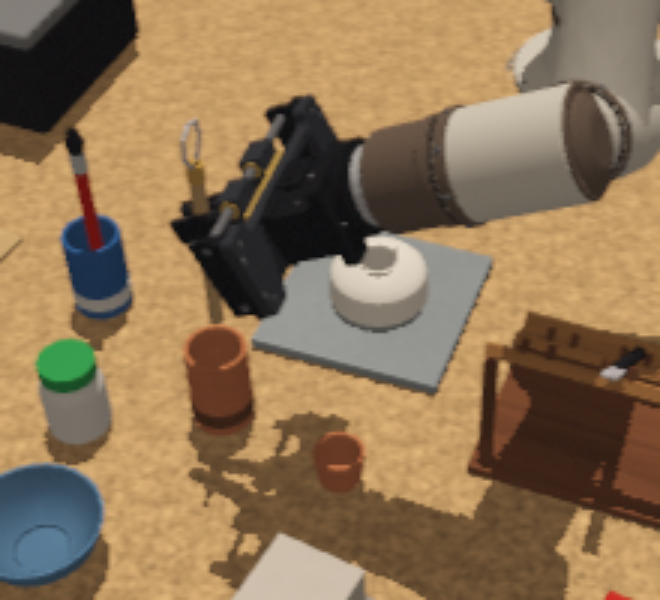

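The loop tool hangs upright above the terracotta jar (foot 215,320; mouth 217,345), and the brush is still standing in the blue jar (90,200). I'm lowering it.

Request:
drive_tool(
  rows=[
    [0,2.8,1.6,-4,0,0,0],
    [0,0,0,-25,0,0,0],
    [0,0,0,-25,0,0,0],
    [0,0,0,-25,0,0,0],
    [0,0,0,-16,0,0,0],
  ],
)

```text
time_s: 22.92
tcp_pos: [0.6514, -0.1061, 0.1408]
ee_rot: [[0.093, -0.979, 0.179], [-0.423, -0.202, -0.883], [0.901, 0.007, -0.433]]
wrist_force: [-0.1, -0.2, -0.1]
gripper_width: 0.133
gripper_force: 30.0
```

Request:
drive_tool(
  rows=[
    [0,0,0,-8,0,0,0],
    [0,0,0,-4,0,0,0],
    [0,0,0,0,0,0,0],
    [0,0,0,0,0,0,0],
  ],
)

```text
time_s: 23.25
tcp_pos: [0.6522, -0.1064, 0.1317]
ee_rot: [[0.09, -0.979, 0.18], [-0.422, -0.201, -0.884], [0.902, 0.003, -0.432]]
wrist_force: [-0.0, 0.2, -0.3]
gripper_width: 0.135
gripper_force: 30.0
```

Request:
drive_tool(
  rows=[
    [0,0,0,-1.5,0,0,0],
    [0,0,0,0,0,0,0],
  ],
)

```text
time_s: 23.42
tcp_pos: [0.652, -0.1065, 0.1301]
ee_rot: [[0.09, -0.98, 0.18], [-0.423, -0.201, -0.884], [0.902, 0.003, -0.432]]
wrist_force: [0.2, -1.1, -0.8]
gripper_width: 0.129
gripper_force: 30.0
```

Request:
drive_tool(
  rows=[
    [0,0,0,-1,0,0,0],
    [0,0,0,0,0,0,0],
  ],
)

```text
time_s: 23.58
tcp_pos: [0.6518, -0.1067, 0.1286]
ee_rot: [[0.091, -0.98, 0.18], [-0.422, -0.201, -0.884], [0.902, 0.004, -0.432]]
wrist_force: [0.2, -0.3, -0.6]
gripper_width: 0.133
gripper_force: 30.0
```

Request:
drive_tool(
  rows=[
    [0,0,0,-1.5,0,0,0],
    [0,0,0,0,0,0,0],
  ],
)

```text
time_s: 23.75
tcp_pos: [0.6517, -0.1067, 0.1266]
ee_rot: [[0.091, -0.98, 0.179], [-0.422, -0.201, -0.884], [0.902, 0.005, -0.432]]
wrist_force: [0.7, -0.3, -1.0]
gripper_width: 0.13
gripper_force: 30.0
```

Request:
drive_tool(
  rows=[
    [0,0,0,-1,0,0,0],
    [0,0,0,0,0,0,0],
  ],
)

```text
time_s: 23.92
tcp_pos: [0.6517, -0.1067, 0.1255]
ee_rot: [[0.091, -0.98, 0.179], [-0.422, -0.201, -0.884], [0.902, 0.005, -0.432]]
wrist_force: [0.4, -0.9, -0.5]
gripper_width: 0.134
gripper_force: 30.0
```

Request:
drive_tool(
  rows=[
    [0,0,0,-1,0,0,0],
    [0,0,0,0,0,0,0],
  ],
)

```text
time_s: 24.08
tcp_pos: [0.6517, -0.1067, 0.1247]
ee_rot: [[0.091, -0.98, 0.179], [-0.422, -0.201, -0.884], [0.902, 0.005, -0.432]]
wrist_force: [-0.2, 0.3, -0.3]
gripper_width: 0.131
gripper_force: 30.0
```

Request:
drive_tool(
  rows=[
    [0,0,0,-1,0,0,0],
    [0,0,0,0,0,0,0],
  ],
)

```text
time_s: 24.25
tcp_pos: [0.652, -0.1068, 0.1246]
ee_rot: [[0.09, -0.98, 0.18], [-0.421, -0.201, -0.885], [0.903, 0.004, -0.43]]
wrist_force: [0.2, -0.6, 1.3]
gripper_width: 0.127
gripper_force: 30.0
```

Request:
drive_tool(
  rows=[
    [20,0,0,0,0,0,0],
    [30,0,0,0,0,0,0],
    [50,0,0,0,0,0,0],
    [70,0,0,0,0,0,0],
    [100,0,0,0,0,0,0],
  ],
)

```text
time_s: 24.67
tcp_pos: [0.6516, -0.1067, 0.1234]
ee_rot: [[0.092, -0.98, 0.179], [-0.422, -0.201, -0.884], [0.902, 0.005, -0.432]]
wrist_force: [-0.3, -0.4, 0.6]
gripper_width: 0.416
gripper_force: 0.0
```

Request:
drive_tool(
  rows=[
    [100,0,0,0,0,0,0],
    [100,0,0,0,0,0,0],
    [100,0,0,0,0,0,0],
    [100,-2,8,4,0,0,0],
    [100,-4,17,8,0,0,0],
  ],
)

```text
time_s: 25.08
tcp_pos: [0.6446, -0.0831, 0.1351]
ee_rot: [[0.092, -0.98, 0.175], [-0.422, -0.198, -0.885], [0.902, 0.007, -0.432]]
wrist_force: [0.6, -0.1, -0.6]
gripper_width: 0.794
gripper_force: 0.0
```

Request:
drive_tool(
  rows=[
    [100,-5,24,13,0,0,0],
    [100,-6,26,20,0,0,0],
    [100,0,10,25,0,0,0],
    [100,0,0,25,0,0,0],
    [100,0,0,0,0,0,0],
  ],
)

```text
time_s: 25.5
tcp_pos: [0.6361, -0.0189, 0.2238]
ee_rot: [[0.085, -0.979, 0.185], [-0.424, -0.204, -0.882], [0.901, -0.004, -0.433]]
wrist_force: [0.3, 0.5, 0.3]
gripper_width: 0.995
gripper_force: 0.0
```

Run:
```python
from chk import *
c=capture("scene"); cv2.imwrite("pics/g.png",cv2.resize(c["frame"][70:270,130:380,::-1],None,fx=3,fy=3))
for l in ("brush","loop","bowl","pinchpot","glaze"):
    for r in masks_of(l,c)[:1]:
        Q=pts(c,r["region"]); print(l,r["p"],np.round(np.percentile(Q,3,0),3),np.round(np.percentile(Q,97,0),3))
```

```text
25.5 [ 28.5  31.1 -29.3  63.1 -75.6 -61. ] [0.3 0.5 0.3] 0.9952163934176229
loop 0.65 [ 0.6 -0.1  0.1] [ 0.7 -0.1  0.2]
bowl 0.39 [ 0.4 -0.1  0. ] [0.6 0.  0.1]
pinchpot 0.62 [0.6 0.  0. ] [0.7 0.  0. ]
glaze 0.62 [ 0.7 -0.3  0. ] [ 0.8 -0.2  0.1]
```

View pics/g.png

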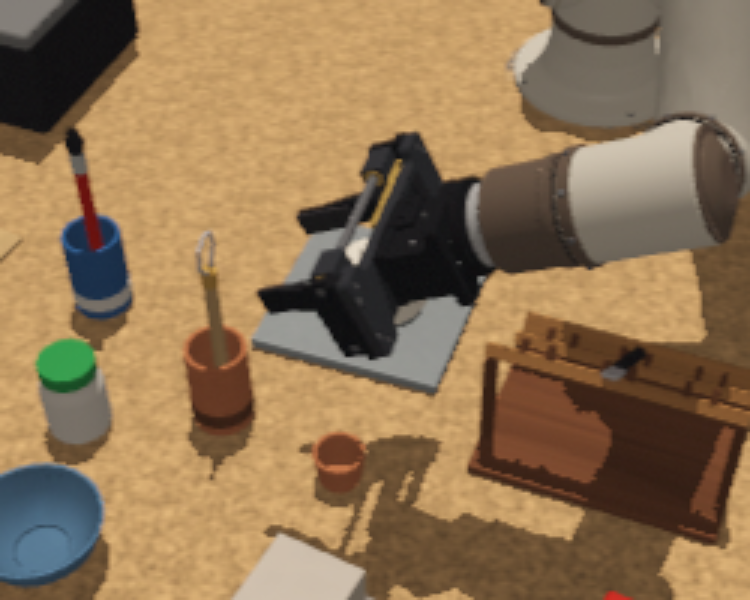

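The brush stands in the blue jar (90,200) and the loop tool in the terracotta jar (215,300). The knife is still in the rack (630,360), the bowl is on the board, and both pots are undisturbed. The arm touches nothing, so after a brief settle I'm handing in.

Request:
drive_tool(
  rows=[
    [100,0,0,10,0,0,0],
    [100,0,0,0,0,0,0],
    [100,0,0,0,0,0,0],
    [100,0,0,0,0,0,0],
    [100,0,0,0,0,0,0],
  ],
)

```text
time_s: 26.22
tcp_pos: [0.6346, -0.0218, 0.2286]
ee_rot: [[0.091, -0.98, 0.179], [-0.422, -0.201, -0.884], [0.902, 0.005, -0.432]]
wrist_force: [0.4, 0.0, 0.5]
gripper_width: 1.002
gripper_force: 0.0
```

```bash
python3 -c "
from station import *
print(finish_job())"
```

```text
the job is handed in; nothing more can be done
None
```

The job is handed in after about 26 s, with no verdict returned: the bowl is upside down on the grey board, the brush is in the blue jar, the loop tool is in the terracotta jar, and the last picture shows the knife and both pots left in place.

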